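# Clear the jammed filter chute and pack the order carton

## Task

A blue box, too tall for the yellow gate bar, is stuck in the sloping filter chute and holds up the filters behind it. Lift it out so that all three filters roll down to the yellow stop, and pack the blue box, the white box with the red band and the red box into the open cardboard carton, all three standing upright flat on its floor. Leave the filters in the chute and the other things on the bench where they are.

Things in the scene. Friction and masses are not known exactly. Their poses are not given: they have to be found in the camera images.
- chute: Fixed open-topped green steel chute. Origin: on its sliding floor, centre line, at the face of the yellow stop (low end), 36 above the bench. x runs uphill along the floor (slope 0.12 rad), y across, z square to it. Inside 460 x 116; walls 6 thick, 45 high; stop 50 high. A yellow gate bar crosses it at x 62 to 70, 80 to 92 above the floor; filters roll under it.
- blue_box: Jammed blue box, paper-white bands: 150 (its x) x 46 (y) x 120 high (z), 0.55 to 0.95 kg, rigid, closed. Origin: centre of its underside. Too tall for the gate bar, it stands on the sloping chute floor against it (so it leans 7 deg with the chute), long side along the chute or skewed up to 25 deg. A filter leans on its uphill end.
- filter1: Spin-on oil filter, white cylinder with an orange ring, diameter 66, length 100, about 0.2 kg, lying across the chute (its axis is its y). Origin: its centre. The one nearest the jam; at the stop its centre is 33 from the stop's face.
- filter2: The same; second in the queue, comes to rest against filter1, 99 from the stop's face.
- filter3: The same; last in the queue, comes to rest against filter2, 165 from the stop's face.
- white_box: White box with a red band, 84 long (its x) x 58 wide (its y) x 75 high (its z), about 0.3 kg, rigid, closed. Origin: centre of its underside. Stands upright on the bench on the right-hand side (-y) among a spray bottle and a tin; place and yaw vary.
- red_box: Red box with paper-white bands, 64 long (its x) x 58 wide (its y) x 75 high (its z), about 0.3 kg, rigid, closed. Origin: centre of its underside. Stands upright on the bench on the right-hand side (-y); place and yaw vary.
- carton: Open shallow cardboard carton fixed to the bench in front of the robot; yaw varies. Outer 178 (its x) x 132 (y) x 40 high, inner 168 x 122, inner floor 4 above the bench. Origin: centre of its underside. The boxes fit thus: blue box along one long wall, white and red box end to end, lengthwise, in the strip beside it; about 6 to spare in every gap.
- spray: Bystander: yellow bottle with a blue label and red cap, diameter 58, 150 high, upright, loose, among the boxes on the right. Origin: centre of its underside.
- grease_tin: Bystander: steel tin with a green label, diameter 72, 100 high, upright, loose, among the boxes on the right. Origin: centre of its underside.
- tape_dispenser: Bystander: red tape dispenser with a clear roll, 150 x 50 x 90 high, loose, beyond the carton. Origin: centre of its underside.
- spare_box: Bystander: brown box with a blue band, 110 x 85 x 60 high, loose, beyond the carton. Not part of the order. Origin: centre of its underside.
- scanner: Bystander: black and yellow hand scanner lying down, 130 x 60 x 30 high, loose, at the far side, right of the tape dispenser. Origin near its middle, on the underside.
- wrench: Bystander: steel wrench 190 long lying flat, loose, at the far right. Origin near its middle, on the underside.
There are look-alikes about, which are no part of the job. What is shaped like the white_box but purple is not meant.

How it is judged:
By the outcome, as a careful person would: the job done as asked, in the order asked, and still so for the second after the job is handed in, with the robot touching nothing.
It also fails if it takes over 72 s, if anything falls off the work surface, if the arm or the gripper's body presses on something with over 40 N, if the wrist force passes 120 N, or if a joint passes its speed limit or range.

## Robot

A 6-joint arm with a two-finger parallel gripper is mounted at the origin on the work surface. World frame = base frame: x ahead of the robot, y to its left, z up, the work surface at z = 0. Lengths are in mm, angles in degrees, forces in N, time in s.
With the tool pointing down it reaches from about 300 to 850 mm from the base axis. Payload 4.2 kg.
Tool frame: the origin (TCP) lies at the very end of the fingers, on their centre line; the grasp point (between the pads) lies 19 mm behind it (env.grip_depth is the distance from the TCP to the grasp point, in mm); y points along the fingers, z is the direction in which the jaws open and shut, and the axes are right-handed (so a half turn about y gives the same grasp; the last joint's range is limited). The gripper opens to 91 mm and grips with 3 to 60 N. Pads are 32 mm wide; open, the fingers measure 118 mm over their backs; the gripper's body (76 mm by 178 mm) begins 60 mm behind the grasp point.
Start: joints at [-77.407, 18.312, 89.639, -0, 72.044, -1.146], TCP at [136.569, -558.562, 213.976] pointing down, gripper open.
Joint ranges: [-177.97, 177.97], [-48.28, 115.42], [12.27, 149.76], [-77.06, 257.06], [2.81, 150.46], [-146.56, 146.56]. Speed limits (degrees/s): [147.25, 147.25, 180, 180, 180, 180].

## Interface

Orientations are given as [roll, pitch, yaw] about the fixed x, y, z axes, in that order (R = Rz(yaw) Ry(pitch) Rx(roll)).
In Python, from workcell import state, imaging, job, env gives the robot as it stands.
- The arm moves only by the shell command python3 -m pendant 'ROWS' [FORCE]. ROWS is JSON, a list of rows, each an object with "delta_pos": the shift along the tool's x, y, z in cm, a list of three; "twist": the turn, a rotation vector about the tool's x, y, z in degrees, a list of three; "grip": the opening in per cent of the stroke, from 0 (shut) to 100 (fully open). In form: [{"delta_pos": [tx, ty, tz], "twist": [wx, wy, wz], "grip": grip}, ...]. A call has exactly 5 rows; each row is the pose to reach, as a shift and turn from the pose commanded when the call began, along the tool's axes at that moment; what a row does not reach only later rows make up. A row lasts 1/10 s, in which the tool goes at most 50 mm and 8.59 degrees, less where a joint would pass 70% of its speed; a pose out of reach is approached as far as the arm can. A call with a gripper value outside its range is refused whole. The fingers move at their own pace and stop on an object; FORCE is the grip in N (left out, the last holds). Time passes only in rows, so rows that repeat a pose let the fingers close, or fill a call up. It gives the time, the measured TCP pose, the force and the opening at its end, in the units of the state.
- state(): the state, without advancing time (a new reading comes with each control period).
- imaging.grab_frame(name): name is "side" or "top" or "wrist"; returns (picture, depth): 384x512x3 uint8, red, green, blue; 384x512 float32, mm along the optical axis (not along the pixel's ray), 0 where there is no reading.
- imaging.camera_info(name): a dict with "fx", "fy", "cx", "cy" (pixels), "k1" (the pictures are not rectified: a ray, as slopes to the right and down, at radius r is drawn at 1 + k1 r^2 times it, then the intrinsics apply), "R" (3x3) and "t" (3): a world point X has camera coordinates R X + t. Camera axes: x right, y down, z forward; pixel columns grow to the right and rows downward; lengths in mm; the calibration is good to about 2 mm. A picture is of the moment at which its call begins: read the wrist's pose just before it. camera_info takes no time and is no camera call; for the wrist camera it gives the pose at the moment of the call.
- job.job_done(): hands the job in, once; it reports no verdict.
The state is a dict: "time_s": time; "qpos": joint angles; "qvel": joint speeds; "effort": joint torques, N m; "ee_pos": TCP position; "ee_rot": TCP orientation; "force": force on the tool from outside, world axes, zero at the start; "torque": the same for the moment, N m; "gripper_width": finger opening in mm.
Only numpy, scipy, OpenCV 4.12 (cv2) and the standard library are available. Lean on these libraries where they do the work, as an engineer would, in place of code of your own. Each camera call takes 0.05 s, during which the arm holds its last target.

## Working session

There is one attempt and no reset: what is moved stays moved. The work goes in short steps, Python scripts to look and compute and a shell command to move; the robot and the scene stay as the last step left them, time stands still between calls to the robot, and variables do not carry over. Pictures are saved under pics/ and viewed, and the job is handed in when it is done.

```bash
ls; mkdir -p pics
cat > h.py <<'E'
import numpy as np, cv2, json
from workcell import state, imaging, job, env
def grab(n,tag):
    ci=imaging.camera_info(n); im,d=imaging.grab_frame(n)
    np.savez('pics/%s.npz'%tag,im=im,d=d,**{k:np.array(v) for k,v in ci.items()})
    cv2.imwrite('pics/%s.png'%tag,im[...,::-1]); return im,d,ci
def load(tag):
    z=np.load('pics/%s.npz'%tag); return z['im'],z['d'],{k:z[k] for k in ('fx','fy','cx','cy','k1','R','t')}
def rays(ci,uv):
    uv=np.asarray(uv,float).reshape(-1,1,2)
    K=np.array([[ci['fx'],0,ci['cx']],[0,ci['fy'],ci['cy']],[0,0,1]],float)
    p=cv2.undistortPoints(uv,K,np.array([float(ci['k1']),0,0,0]))[:,0]
    return np.c_[p,np.ones(len(p))]
def onplane(ci,uv,z):
    r=rays(ci,uv); R=np.array(ci['R']);t=np.array(ci['t']).ravel()
    c=-R.T@t; d=r@R
    return c+d*((z-c[2])/d[:,2])[:,None]
def cloud(d,ci):
    v,u=np.mgrid[:d.shape[0],:d.shape[1]]
    r=rays(ci,np.c_[u.ravel(),v.ravel()])*d.ravel()[:,None]
    P=(r-np.array(ci['t']).ravel())@np.array(ci['R'])
    P[d.ravel()<=0]=np.nan
    return P.reshape(*d.shape,3)
E
python3 - <<'E'
from h import *
for n in ('side','top','wrist'):
    im,d,ci=grab(n,n+'0'); print(n,ci,(d>0).mean())
print(state())
E
```

```text
pics
side {'fx': 444.2541379220339, 'fy': 444.2541379220339, 'cx': 256.2148169930285, 'cy': 185.92650859712055, 'k1': -0.11781641899513122, 'R': array([[-0.82431031, -0.56609471, -0.00702082],
       [-0.36717204,  0.54400925, -0.75447904],
       [ 0.43092598, -0.61934701, -0.65628659]]), 't': array([402.79024737, 289.83145959, 928.32688408])} 0.9953257242838541
top {'fx': 348.679473242314, 'fy': 348.679473242314, 'cx': 258.5059209091022, 'cy': 189.95191763370656, 'k1': -0.07647966873483075, 'R': array([[ 0.02126555, -0.99968364,  0.01343099],
       [-0.99037088, -0.02290179, -0.13653214],
       [ 0.13679654, -0.01039823, -0.99054459]]), 't': array([-17.24734794, 541.83656584, 986.63190448])} 0.9960378011067709
wrist {'fx': 335.8463057124849, 'fy': 335.8463057124849, 'cx': 258.9918593548865, 'cy': 189.36134398107313, 'k1': -0.04007104957014602, 'R': array([[ 0.23729543, -0.97143438, -0.00247545],
       [-0.93926588, -0.2300864 ,  0.25463673],
       [-0.24793244, -0.05809903, -0.96703361]]), 't': array([-573.10181112,  -29.04826156,  390.77505973])} 0.995819091796875
{'time_s': 0.15, 'qpos': array([-7.74066292e+01,  1.83427114e+01,  8.96894392e+01,  1.91914445e-03,
        7.20429421e+01, -1.14798320e+00]), 'qvel': array([ 0.0096779 , -0.03714199, -0.14323495,  0.05343469, -0.0339031 ,
        0.09004253]), 'effort': array([ 3.66477898e-04, -4.12775159e+01, -2.32155401e+01,  7.27288448e-02,
        4.33472253e-02, -9.33638216e-05]), 'ee_pos': array([ 136.49592824, -558.18571383,  213.32475162]), 'ee_rot': array([-9.00750411e+01,  3.32897865e-03, -1.66259241e+02]), 'force': array([0.02992148, 1.31702346, 0.94170494]), 'torque': array([-0.00923152, -0.00440292, -0.01755265]), 'gripper_width': 91.18400903920886}
```

View pics/top0.png

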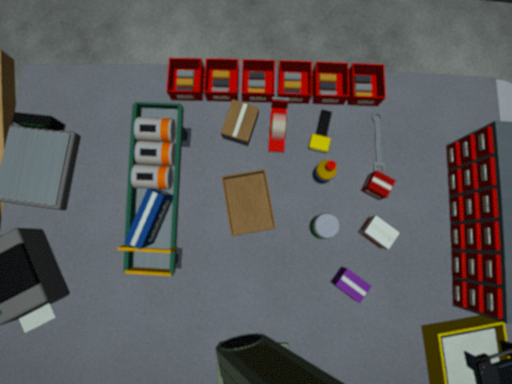

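View pics/side0.png

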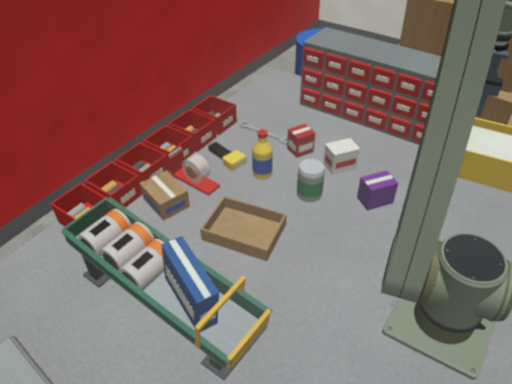

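View pics/wrist0.png

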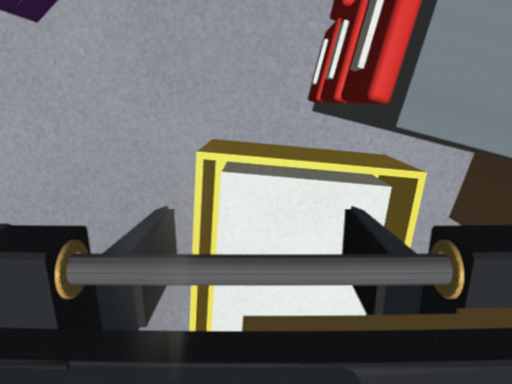

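Top view: the blue box is at (148,220) in the chute, below three filters at (152,128), (152,153) and (151,177). The carton is at (248,202). The white box is at (380,232), the red box at (379,184), the spray at (325,171) and the tin at (325,226). The purple look-alike at (351,284) is excluded. Next I'll measure them.

```bash
python3 - <<'E'
from h import *
for tag in ('top0','side0'):
    im,d,ci=load(tag); P=cloud(d,ci); hsv=cv2.cvtColor(im,cv2.COLOR_RGB2HSV)
    print(tag)
    def top(name,uv,win,zlo,zhi):
        u,v=uv; m=np.zeros(d.shape,bool); m[v-win:v+win,u-win:u+win]=1
        Q=P[...,2]; m&=(Q>zlo)&(Q<zhi)
        n,l=cv2.connectedComponents(m.astype(np.uint8)); 
        if n<2: print(name,'none');return
        k=1+np.argmax([ (l==i).sum() for i in range(1,n)]); p=P[l==k]
        r=cv2.minAreaRect(p[:,:2].astype(np.float32)); print(name,len(p),'z',np.median(p[:,2]).round(1),'c',np.round(r[0],1),'s',np.round(r[1],1),'a',round(r[2],1))
        lo,hi=np.percentile(p,[2,98],axis=0); print('   ',lo.round(),hi.round())
    if tag=='top0':
        top('white',(380,232),26,65,85); top('red',(379,184),22,65,85); top('purple',(351,284),26,60,90)
        top('spray',(325,171),20,20,170); top('tin',(325,226),20,85,115); top('carton',(248,202),40,30,46)
        top('cartonfloor',(248,202),25,-5,15)
        top('blue',(148,220),35,140,190)
        top('tape',(278,130),30,40,110);top('spare',(239,121),28,45,75)
        # chute rails 
        g=(hsv[...,0]>40)&(hsv[...,0]<90)&(hsv[...,1]>80)&(P[...,2]>60)
        g[:, :110]=0; g[:,200:]=0
        p=P[g]; print('chute',cv2.minAreaRect(p[:,:2].astype(np.float32)))
        y=(hsv[...,0]>18)&(hsv[...,0]<32)&(hsv[...,1]>120); y[:,:110]=0;y[:,190:]=0;y[:235]=0
        n,l,s,c=cv2.connectedComponentsWithStats(y.astype(np.uint8))
        for i in range(1,n):
            if s[i,4]>30:
                p=P[l==i]; print('yellow',c[i],s[i],np.median(p,axis=0),cv2.minAreaRect(p[:,:2].astype(np.float32)))
E
python3 - <<'E'
import cv2
a=cv2.imread('pics/top0.png')
cv2.imwrite('pics/c1.png',cv2.resize(a[95:285,105:235],None,fx=3,fy=3,interpolation=cv2.INTER_CUBIC))
cv2.imwrite('pics/c2.png',cv2.resize(a[150:310,300:410],None,fx=3.5,fy=3.5,interpolation=cv2.INTER_CUBIC))
E
```

```text
top0
white 638 z 75.2 c [ 425.8 -355.2] s [85.7 59.1] a 53.8
    [ 386. -396.   68.] [ 464. -312.   79.]
red 443 z 75.3 c [ 565.2 -357.4] s [65.  57.3] a 62.7
    [ 532. -390.   68.] [ 597. -322.   79.]
purple 654 z 75.5 c [ 277.3 -272. ] s [83.9 59.2] a 55.2
    [ 240. -313.   66.] [ 316. -229.   79.]
spray 425 z 101.7 c [ 596.1 -193. ] s [57.3 50.2] a 46.9
    [ 571. -218.   26.] [ 620. -167.  152.]
tin 524 z 100.1 c [ 440.2 -193.5] s [69.  67.8] a 0.4
    [ 409. -224.   87.] [ 471. -162.  104.]
carton 404 z 40.0 c [508.   25.1] s [178.3 132.2] a 11.3
    [412. -52.  32.] [602. 102.  44.]
cartonfloor 2057 z 5.4 c [509.1  25.3] s [166.7 122.5] a 11.2
    [439. -39.   2.] [583.  90.  10.]
blue 1277 z 172.1 c [446.4 284.7] s [ 47.4 155.1] a 67.2
    [375. 240. 144.] [516. 324. 182.]
tape 363 z 82.9 c [729.2 -59.2] s [44.2 73.9] a 89.5
    [693. -79.  54.] [763. -38.  93.]
spare 1075 z 59.8 c [747.3  55.9] s [ 86.2 112.3] a 74.0
    [689.  10.  52.] [802. 103.  63.]
chute ((533.8639526367188, 286.9541015625), (141.42486572265625, 467.7380065917969), 88.62016296386719)
yellow [145.43867925 249.31603774] [118 246  59   7 212] [nan nan nan] ((364.46978759765625, 290.6046142578125), (17.542686462402344, 139.66883850097656), 1.3368667364120483)
yellow [147.63137255 271.4745098 ] [124 267  48   9 255] [nan nan nan] ((298.32183837890625, 305.02197265625), (151.19757080078125, 23.83289909362793), 88.42897033691406)
side0
```

View pics/c1.png

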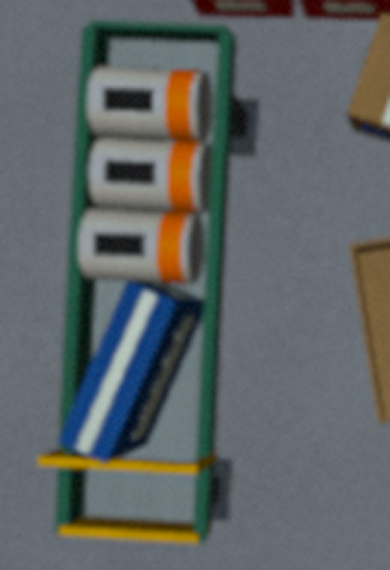

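View pics/c2.png

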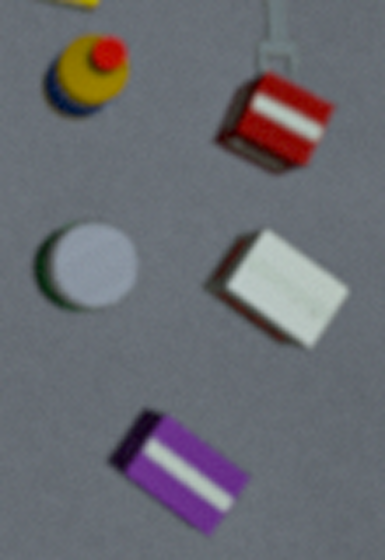

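Crop 1 shows the blue box skewed, with its lower end at the gate bar. Crop 2 shows the white-topped box at about (380,233) with red at its sides. That is the target, and the purple one at (351,284) is the decoy. Now precise yaws and the lean of the blue box.

```bash
cat > m.py <<'E'
from h import *
def longaxis(r):
    b=cv2.boxPoints(r); e=[b[1]-b[0],b[2]-b[1]]; e=max(e,key=np.linalg.norm)
    a=np.degrees(np.arctan2(e[1],e[0])); return (a+90)%180-90
def comp(m):
    n,l,s,c=cv2.connectedComponentsWithStats(m.astype(np.uint8)); k=1+np.argmax(s[1:,4]); return l==k
def rect(P,d,uv,win,zlo,zhi):
    u,v=uv; m=np.zeros(d.shape,bool); m[max(v-win,0):v+win,max(0,u-win):u+win]=1
    m&=(P[...,2]>zlo)&(P[...,2]<zhi); m=comp(m); return m
E
python3 - <<'E'
from m import *
im,d,ci=load('top0'); P=cloud(d,ci)
for n,uv,w,z,h in (('white',(380,232),26,75,7),('red',(379,184),22,75,7),('carton',(248,202),40,40,6),('cfloor',(248,202),25,5,6)):
    m=rect(P,d,uv,w,z-h,z+h)
    c,_=cv2.findContours(m.astype(np.uint8),0,cv2.CHAIN_APPROX_NONE); c=max(c,key=cv2.contourArea)[:,0]
    q=onplane(ci,c,z)[:,:2].astype(np.float32); r=cv2.minAreaRect(q); print(n,np.round(r[0],1),np.round(r[1],1),'yaw',round(longaxis(r),1), 'mean',np.nanmean(P[m],0).round(1))
# blue: top plane
m=rect(P,d,(148,220),35,140,190); p=P[m]
hs=cv2.cvtColor(im,cv2.COLOR_RGB2HSV)
for it in range(5):
    A=np.c_[p[:,:2],np.ones(len(p))]; s=np.linalg.lstsq(A,p[:,2],rcond=None)[0]; res=abs(A@s-p[:,2]); p=p[res<max(3,np.median(res)*2.5)]
print('plane',s,len(p)); g=-s[:2]; print('tilt',np.degrees(np.arctan(np.linalg.norm(s[:2]))),'uphill dir',np.degrees(np.arctan2(s[1],s[0])))
r=cv2.minAreaRect(p[:,:2].astype(np.float32)); print(r,longaxis(r),p.mean(0))
# rails
hsv=hs; g=(hsv[...,0]>40)&(hsv[...,0]<90)&(hsv[...,1]>80)&(P[...,2]>60); g[:,:110]=0;g[:,200:]=0
q=P[g]; L=q[(q[:,1]>325)]; Rr=q[q[:,1]<250]
for k in (L,Rr):
    k=k[np.isfinite(k).all(1)]; print('rail',len(k),np.polyfit(k[:,0],k[:,1],1),np.polyfit(k[:,0],k[:,2],1))
ic=imaging.camera_info('wrist'); from scipy.spatial.transform import Rotation as Ro
s=state(); T=Ro.from_euler('xyz',s['ee_rot'],degrees=True).as_matrix(); c=-ic['R'].T@ic['t']; print('cam in tool',T.T@(c-s['ee_pos']), T.T@ic['R'].T)
im,d,ci=load('side0');P=cloud(d,ci)
for n,uv,w,z,h in (('white',(342,149),25,75,5),('red',(300,133),20,75,5),('carton',(245,226),45,40,5)):
    m=rect(P,d,uv,w,z-h,z+h); r=cv2.minAreaRect(P[m][:,:2].astype(np.float32)); print('side',n,np.round(r[0],1),np.round(r[1],1),longaxis(r))
m=rect(P,d,(182,272),50,152,185); p=P[m]; r=cv2.minAreaRect(p[:,:2].astype(np.float32)); print(r,longaxis(r),p.mean(0))
E
```

```text
white [ 425.8 -354.4] [85.8 60.1] yaw 54.1 mean [ 425.6 -354.4   75.2]
red [ 564.7 -356.5] [66.2 57.4] yaw 64.4 mean [ 564.3 -356.8   75.2]
carton [508.   25.1] [178.3 132.1] yaw 11.2 mean [509.4  25.2  40. ]
cfloor [509.3  25.4] [167.3 122.7] yaw 11.3 mean [510.3  25.1   5.4]
plane [1.23884871e-01 9.65066598e-03 1.15340232e+02] 989
tilt 7.083277079499908 uphill dir 4.454361379151557
((444.4072570800781, 285.55267333984375), (47.41505813598633, 150.71719360351562), 67.22099304199219) -22.779015 [444.24532441 285.31582531 173.12899398]
rail 772 [-2.80220293e-02  3.64741312e+02] [ 0.12703483 35.35238777]
rail 811 [-1.26884646e-02  2.31088837e+02] [ 0.1024902  49.37755129]
cam in tool [ -71.28293116 -170.65252924   -0.75195834] [[ 2.40743800e-04  9.67021090e-01  2.54696200e-01]
 [ 9.15962278e-04 -2.54696314e-01  9.67020656e-01]
 [ 9.99999552e-01  4.87884355e-07 -9.47071399e-04]]
side white [ 428.4 -352.9] [86.  60.6] 56.218674
side red [ 565.  -356.5] [66.7 61.7] 64.09021
side carton [508.   25.7] [179.2 137.1] 11.061432
((445.17108154296875, 287.6956787109375), (48.619781494140625, 150.971435546875), 67.36003875732422) -22.639954 [441.10819872 291.32918731 170.83706661]
```

```bash
cat > g.py <<'E'
import sys; from h import *
from scipy.spatial.transform import Rotation as Ro
# g.py x y z yaw [tilt 1=blue chute lean]
x,y,z,yaw=map(float,sys.argv[1:5])
n=np.array([0,0,1.])
if len(sys.argv)>5: a=np.radians(-1.2); n=np.array([-.1197*np.cos(a),-.1197*np.sin(a),.9928])
ty=-n/np.linalg.norm(n); xx=np.array([np.cos(np.radians(yaw)),np.sin(np.radians(yaw)),0]); xx[2]=-(n[0]*xx[0]+n[1]*xx[1])/n[2]; tx=xx/np.linalg.norm(xx)
G=np.c_[tx,ty,np.cross(tx,ty)]
s=state(); T=Ro.from_euler('xyz',s['ee_rot'],degrees=True).as_matrix()
print('delta cm',(T.T@(np.array([x,y,z])-s['ee_pos'])/10).round(2),'twist',Ro.from_matrix(T.T@G).as_rotvec(degrees=True).round(2),'| pos',s['ee_pos'].round(1),'rot',s['ee_rot'].round(1),'w',round(s['gripper_width'],1),'t',s['time_s'],'F',s['force'].round(1))
E
python3 g.py 320 -420 250 -130; python3 g.py 470 -230 260 -95
```

```text
delta cm [-21.11  -3.65  -9.07] twist [ 7.000e-02 -3.626e+01 -3.000e-02] | pos [ 136.5 -558.2  213.3] rot [ -90.1    0.  -166.3] w 91.2 t 0.15 F [0.  1.3 0.9]
delta cm [-40.19  -4.63 -23.96] twist [ 6.000e-02 -7.126e+01 -5.000e-02] | pos [ 136.5 -558.2  213.3] rot [ -90.1    0.  -166.3] w 91.2 t 0.15 F [0.  1.3 0.9]
```

```bash
python3 -m pendant '[{"delta_pos":[-4.4,-0.8,-1.9],"twist":[0,-7.3,0],"grip":100},{"delta_pos":[-8.8,-1.6,-3.8],"twist":[0,-14.6,0],"grip":100},{"delta_pos":[-13.2,-2.4,-5.6],"twist":[0,-21.9,0],"grip":100},{"delta_pos":[-17.2,-3,-7.4],"twist":[0,-29,0],"grip":100},{"delta_pos":[-21.1,-3.6,-9.1],"twist":[0,-36.3,0],"grip":100}]' 40; python3 g.py 470 -230 260 -95
```

```text
time_s: 0.65
ee_pos: [321.1, -418.6, 250.1]
ee_rot: [-90.0, 0.0, -129.7]
force: [0.9, 0.3, -0.2]
gripper_width: 90.8
delta cm [-24.02  -0.99  -0.57] twist [ 0.000e+00 -3.466e+01 -1.000e-02] | pos [ 321.1 -418.6  250.1] rot [ -90.     0.  -129.7] w 90.8 t 0.65 F [ 0.9  0.3 -0.2]
```

Tracks well, so I'll give the end pose in all rows from now on.

```bash
python3 -m pendant '[{"delta_pos":[-4.8,-0.3,-0.1],"twist":[0,-7,0],"grip":100},{"delta_pos":[-9.6,-0.5,-0.2],"twist":[0,-14,0],"grip":100},{"delta_pos":[-14.4,-0.7,-0.4],"twist":[0,-21,0],"grip":100},{"delta_pos":[-19.2,-0.9,-0.5],"twist":[0,-28,0],"grip":100},{"delta_pos":[-24,-1,-0.6],"twist":[0,-34.7,0],"grip":100}]'; python3 g.py 530 0 265 -60
```

```text
time_s: 1.15
ee_pos: [470.3, -230.5, 260.0]
ee_rot: [-90.0, -0.0, -95.0]
force: [0.1, -0.1, -0.5]
gripper_width: 90.8
delta cm [-23.48  -0.5    3.95] twist [-0.000e+00 -3.498e+01  2.000e-02] | pos [ 470.3 -230.5  260. ] rot [-90.  -0. -95.] w 90.8 t 1.15 F [ 0.1 -0.1 -0.5]
```

```bash
python3 -m pendant '[{"delta_pos":[-4.7,-0.1,0.8],"twist":[0,-7,0],"grip":100},{"delta_pos":[-9.4,-0.2,1.6],"twist":[0,-14,0],"grip":100},{"delta_pos":[-14.1,-0.3,2.4],"twist":[0,-21,0],"grip":100},{"delta_pos":[-18.8,-0.4,3.2],"twist":[0,-28,0],"grip":100},{"delta_pos":[-23.5,-0.5,4],"twist":[0,-35,0],"grip":100}]'; python3 g.py 460 230 265 -22.7 1
```

```text
time_s: 1.65
ee_pos: [530.9, 0.1, 264.8]
ee_rot: [-90.0, -0.0, -60.0]
force: [0.3, -0.0, 1.3]
gripper_width: 91.8
delta cm [-2.345e+01 -2.000e-02  5.370e+00] twist [  4.52 -37.36  -5.36] | pos [5.309e+02 1.000e-01 2.648e+02] rot [-90.  -0. -60.] w 91.8 t 1.65 F [ 0.3 -0.   1.3]
```

```bash
python3 -m pendant '[{"delta_pos":[-4.7,0,1.1],"twist":[0.9,-7.5,-1.1],"grip":100},{"delta_pos":[-9.4,0,2.2],"twist":[1.8,-15,-2.1],"grip":100},{"delta_pos":[-14.1,0,3.3],"twist":[2.7,-22.5,-3.2],"grip":100},{"delta_pos":[-18.8,0,4.4],"twist":[3.6,-30,-4.3],"grip":100},{"delta_pos":[-23.5,0,5.4],"twist":[4.5,-37.4,-5.4],"grip":100}]'; python3 g.py 437 286 238 -22.7 1
```

```text
time_s: 2.15
ee_pos: [460.2, 230.7, 264.8]
ee_rot: [-87.5, -6.5, -22.6]
force: [0.6, 0.3, -0.1]
gripper_width: 91.6
delta cm [-4.54  2.36  4.12] twist [0.02 0.06 0.09] | pos [460.2 230.7 264.8] rot [-87.5  -6.5 -22.6] w 91.6 t 2.15 F [ 0.6  0.3 -0.1]
```

```bash
python3 -m pendant '[{"delta_pos":[-2.2,1.2,2],"twist":[0,0,0],"grip":100},{"delta_pos":[-4.5,2.4,4.1],"twist":[0,0.1,0.1],"grip":100},{"delta_pos":[-4.5,2.4,4.1],"twist":[0,0.1,0.1],"grip":100},{"delta_pos":[-4.5,2.4,4.1],"twist":[0,0.1,0.1],"grip":100},{"delta_pos":[-4.5,2.4,4.1],"twist":[0,0.1,0.1],"grip":100}]'; python3 g.py 450 286 129.5 -22.7 1
python3 - <<'E'
from m import *
im,d,ci=grab('wrist','w1'); P=cloud(d,ci)
m=(P[...,2]>150)&(P[...,2]<190)&(P[...,1]>220)&(P[...,1]<345)&(abs(.124*P[...,0]+.0097*P[...,1]+115.3-P[...,2])<5); m[260:]=0
m=comp(m);p=P[m]; r=cv2.minAreaRect(p[:,:2].astype(np.float32)); print(r,longaxis(r))
c,_=cv2.findContours(m.astype(np.uint8),0,cv2.CHAIN_APPROX_NONE); v=np.argwhere(m); print(v.min(0),v.max(0))
E
```

```text
time_s: 2.65
ee_pos: [439.1, 283.5, 238.2]
ee_rot: [-87.5, -6.4, -23.1]
force: [-0.8, -0.4, 0.4]
gripper_width: 91.1
delta cm [-0.31 10.92  0.18] twist [ 0.05 -0.39 -0.01] | pos [439.1 283.5 238.2] rot [-87.5  -6.4 -23.1] w 91.1 t 2.65 F [-0.8 -0.4  0.4]
((429.9478454589844, 292.865478515625), (45.48854446411133, 119.861083984375), 67.62732696533203) -22.372658
[ 90 227] [253 293]
```

View pics/w1.png

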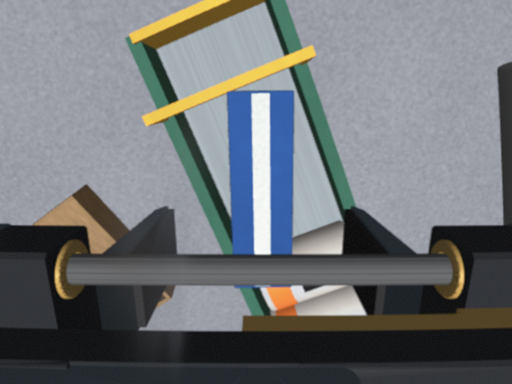

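The wrist view shows the blue top at columns 228–293 and the fingers at 175 and 345, so the box is centred and aligned. Going down.

```bash
python3 -m pendant '[{"delta_pos":[-0.1,3,0.1],"twist":[0,-0.2,0],"grip":100},{"delta_pos":[-0.3,6,0.1],"twist":[0,-0.2,0],"grip":100},{"delta_pos":[-0.3,9,0.1],"twist":[0,-0.2,0],"grip":100},{"delta_pos":[-0.3,10.9,0.1],"twist":[0,-0.2,0],"grip":100},{"delta_pos":[-0.3,10.9,0.1],"twist":[0,-0.2,0],"grip":100}]'; python3 g.py 450 286 129.5 -22.7 1
```

```text
time_s: 3.2
ee_pos: [448.5, 283.9, 127.1]
ee_rot: [-87.8, -6.2, -22.9]
force: [-0.5, 0.5, 0.4]
gripper_width: 91.1
delta cm [ 0.08 -0.22  0.26] twist [ 0.32 -0.24 -0.2 ] | pos [448.5 283.9 127.1] rot [-87.8  -6.2 -22.9] w 91.1 t 3.2 F [-0.5  0.5  0.4]
```

```bash
python3 -m pendant '[{"delta_pos":[0,-0.2,0],"twist":[0.3,-0.2,-0.2],"grip":20},{"delta_pos":[0,-0.2,0],"twist":[0.3,-0.2,-0.2],"grip":20},{"delta_pos":[0,-0.2,0],"twist":[0.3,-0.2,-0.2],"grip":20},{"delta_pos":[0,-0.2,0],"twist":[0.3,-0.2,-0.2],"grip":20},{"delta_pos":[0,-0.2,0],"twist":[0.3,-0.2,-0.2],"grip":20}]' 40; python3 g.py 450 286 129.5 -22.7 1
```

```text
time_s: 3.7
ee_pos: [449.1, 286.0, 131.9]
ee_rot: [-87.2, -6.6, -22.7]
force: [0.1, -0.2, -0.2]
gripper_width: 53.9
delta cm [0.05 0.25 0.02] twist [-0.3   0.05  0.19] | pos [449.1 286.  131.9] rot [-87.2  -6.6 -22.7] w 53.9 t 3.7 F [ 0.1 -0.2 -0.2]
```

```bash
python3 -m pendant '[{"delta_pos":[0,0.1,0],"twist":[0,0,0],"grip":20},{"delta_pos":[0,0.2,0],"twist":[0,0,0],"grip":20},{"delta_pos":[0,0.2,0],"twist":[0,0,0],"grip":20},{"delta_pos":[0,0.2,0],"twist":[0,0,0],"grip":20},{"delta_pos":[0,0.2,0],"twist":[0,0,0],"grip":20}]' 40; python3 g.py 450 286 129.5 -22.7 1
```

```text
time_s: 4.2
ee_pos: [449.3, 286.1, 130.7]
ee_rot: [-87.2, -6.6, -22.6]
force: [-2.6, 0.1, 8.3]
gripper_width: 45.8
delta cm [0.05 0.13 0.01] twist [-0.29  0.08  0.19] | pos [449.3 286.1 130.7] rot [-87.2  -6.6 -22.6] w 45.8 t 4.2 F [-2.6  0.1  8.3]
```

```bash
python3 -m pendant '[{"delta_pos":[0.1,-1.5,0],"twist":[0,0,0],"grip":20},{"delta_pos":[0.1,-4,0],"twist":[0,0,0],"grip":20},{"delta_pos":[0.1,-7,0],"twist":[0,0,0],"grip":20},{"delta_pos":[0.1,-10,0],"twist":[0,0,0],"grip":20},{"delta_pos":[0.1,-13,0],"twist":[0,0,0],"grip":20}]' 40; python3 g.py 460 240 310 10
```

```text
time_s: 4.7
ee_pos: [432.5, 284.6, 257.2]
ee_rot: [-87.5, -6.4, -22.6]
force: [-0.2, 1.4, -7.1]
gripper_width: 45.8
delta cm [ 4.82 -4.9  -2.84] twist [ -0.61 -32.46   6.9 ] | pos [432.5 284.6 257.2] rot [-87.5  -6.4 -22.6] w 45.8 t 4.7 F [-0.2  1.4 -7.1]
```

```bash
python3 -m pendant '[{"delta_pos":[0.1,-1.5,-0.1],"twist":[0,0,0],"grip":20},{"delta_pos":[0.4,-3,-0.4],"twist":[0,0,0],"grip":20},{"delta_pos":[1.4,-4.5,-0.7],"twist":[0,-8,2],"grip":20},{"delta_pos":[3,-4.9,-1.5],"twist":[-0.3,-16,4.5],"grip":20},{"delta_pos":[4.8,-4.9,-2.8],"twist":[-0.6,-24,6.9],"grip":20}]' 40; python3 g.py 508 60 150 11.2
python3 - <<'E'
from h import *
a,_,_=grab('top','t1'); b,_,_=grab('side','s1')
cv2.imwrite('pics/ts1.png',np.hstack([cv2.resize(a[80:300,90:290],(400,440)),cv2.resize(b[150:384,50:300],(400,440))])[...,::-1])
E
```

```text
time_s: 5.2
ee_pos: [460.9, 241.0, 310.4]
ee_rot: [-89.3, -0.1, 2.0]
force: [0.5, -0.2, -8.2]
gripper_width: 46.1
delta cm [  4.06  15.83 -18.44] twist [-0.66 -9.21  0.14] | pos [460.9 241.  310.4] rot [-89.3  -0.1   2. ] w 46.1 t 5.2 F [ 0.5 -0.2 -8.2]
```

View pics/ts1.png

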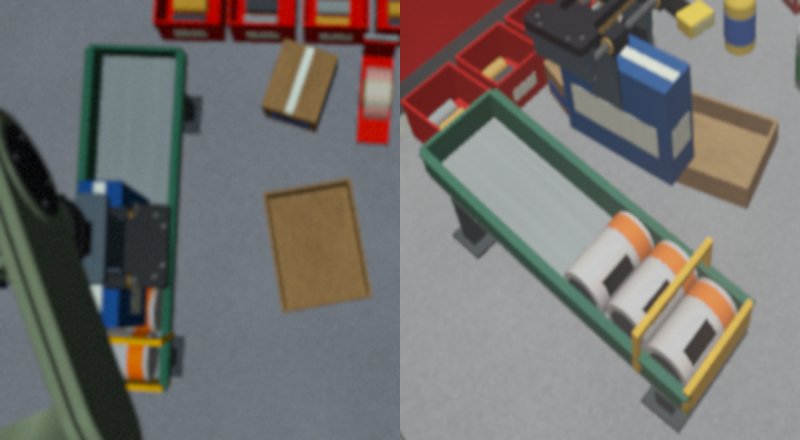

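All three filters have rolled down to the stop (side view, right-hand panel). The blue box hangs free, so I'll carry it to above the carton.

```bash
python3 g.py 501.9 59.6 180 11.2
```

```text
delta cm [  3.4   12.76 -18.11] twist [-0.44 -9.7   0.16] | pos [462.9 238.7 309. ] rot [-89.5  -0.1   1.5] w 45.9 t 5.3 F [ 0.   0.6 -6.7]
```

```bash
python3 -m pendant '[{"delta_pos":[0.6,1.5,-3.6],"twist":[-0.1,-2,0],"grip":20},{"delta_pos":[1.3,4,-7.5],"twist":[-0.2,-4,0.1],"grip":20},{"delta_pos":[2,7,-11.5],"twist":[-0.3,-6,0.1],"grip":20},{"delta_pos":[2.7,10,-15.5],"twist":[-0.4,-8,0.2],"grip":20},{"delta_pos":[3.4,12.7,-18.1],"twist":[-0.5,-9.7,0.2],"grip":20}]' 40; python3 g.py 501.9 59.6 130 11.2
```

```text
time_s: 5.8
ee_pos: [499.1, 60.4, 179.3]
ee_rot: [-89.9, 0.1, 11.2]
force: [0.8, -0.3, -7.9]
gripper_width: 45.7
delta cm [ 0.27  4.93 -0.14] twist [-0.11  0.03 -0.1 ] | pos [499.1  60.4 179.3] rot [-89.9   0.1  11.2] w 45.7 t 5.8 F [ 0.8 -0.3 -7.9]
```

```bash
python3 -m pendant '[{"delta_pos":[0.2,1,-0.1],"twist":[0,0,0],"grip":20},{"delta_pos":[0.2,2.5,-0.1],"twist":[0,0,0],"grip":20},{"delta_pos":[0.2,4,-0.1],"twist":[0,0,0],"grip":20},{"delta_pos":[0.2,4.5,-0.1],"twist":[0,0,0],"grip":20},{"delta_pos":[0.2,4.5,-0.1],"twist":[0,0,0],"grip":20}]' 40; python3 g.py 501.9 59.6 130 11.2;  python3 - <<'E'
from m import *
im,d,ci=grab('side','s2')
cv2.imwrite('pics/s2c.png',cv2.resize(im[80:290,120:330],None,fx=2.6,fy=2.6,interpolation=cv2.INTER_CUBIC)[...,::-1])
P=cloud(d,ci); h=cv2.cvtColor(im,cv2.COLOR_RGB2HSV)
b=(h[...,0]>105)&(h[...,0]<125)&(h[...,1]>120)&(abs(P[...,0]-500)<110)&(abs(P[...,1]-60)<60)
p=P[b]; print(len(p),np.nanpercentile(p,[1,50,99],axis=0).round(1))
# top face: per-x height
t=b&(P[...,2]>150); 
q=p[p[:,2]>np.nanpercentile(p[:,2],99)-6]; A=np.c_[q[:,:2],np.ones(len(q))]; print('slope',np.linalg.lstsq(A,q[:,2],rcond=None)[0])
E
```

```text
time_s: 6.3
ee_pos: [502.1, 62.8, 136.1]
ee_rot: [-89.8, 0.0, 11.3]
force: [-0.6, -0.1, -7.1]
gripper_width: 46.2
delta cm [-0.08  0.61 -0.32] twist [-0.17  0.08 -0.03] | pos [502.1  62.8 136.1] rot [-89.8   0.   11.3] w 46.2 t 6.3 F [-0.6 -0.1 -7.1]
200 [[426.3  32.7 174. ]
 [458.   68.9 178.9]
 [487.1  81.3 182.2]]
slope [4.59501992e-04 3.34008621e-02 1.77129806e+02]
```

View pics/s2c.png

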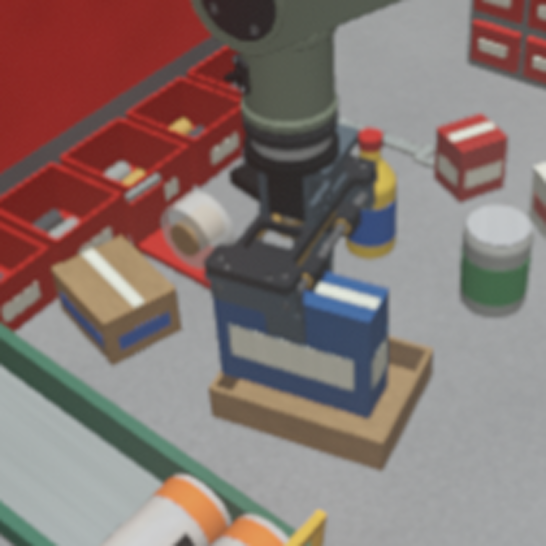

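```bash
python3 g.py 501.9 59.6 81.5 11.2; python3 -c "
from h import *; im,d,ci=grab('wrist','w2')"; python3 g.py 501.9 59.6 81.5 11.2
```

```text
delta cm [-0.17  5.55 -0.31] twist [-0.16  0.08  0.11] | pos [502.9  62.8 137. ] rot [-89.8  -0.1  11.3] w 45.7 t 6.35 F [ 0.8 -0.1 -6.8]
delta cm [-0.23  5.61 -0.29] twist [-0.14  0.09  0.2 ] | pos [503.4  62.7 137.6] rot [-89.9  -0.2  11.3] w 46.1 t 6.4 F [ 0.3 -0.4 -7.2]
```

View pics/w2.png

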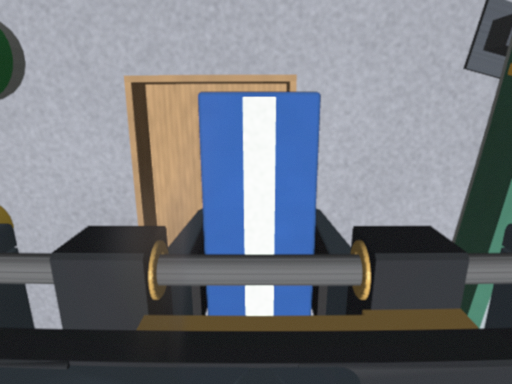

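```bash
python3 -m pendant '[{"delta_pos":[-0.1,1,-0.2],"twist":[0,0,0],"grip":20},{"delta_pos":[-0.2,2,-0.3],"twist":[-0.1,0.1,0.1],"grip":20},{"delta_pos":[-0.2,2.8,-0.3],"twist":[-0.1,0.1,0.1],"grip":20},{"delta_pos":[-0.2,2.8,-0.3],"twist":[-0.1,0.1,0.1],"grip":20},{"delta_pos":[-0.2,2.8,-0.3],"twist":[-0.1,0.1,0.1],"grip":20}]' 40;python3 -m pendant '[{"delta_pos":[0,0,0],"twist":[0,0,0],"grip":20},{"delta_pos":[0,0,0],"twist":[0,0,0],"grip":20},{"delta_pos":[0,0,0],"twist":[0,0,0],"grip":20},{"delta_pos":[0,0,0],"twist":[0,0,0],"grip":20},{"delta_pos":[0,0,0],"twist":[0,0,0],"grip":20}]' 40; python3 g.py 501.9 59.6 81.5 11.2
```

```text
time_s: 6.9
ee_pos: [501.8, 59.0, 108.9]
ee_rot: [-90.0, -0.0, 11.2]
force: [0.8, 0.5, -7.1]
gripper_width: 45.9
time_s: 7.4
ee_pos: [501.9, 59.0, 109.3]
ee_rot: [-90.0, -0.1, 11.2]
force: [0.2, 0.2, -7.3]
gripper_width: 45.9
delta cm [0.01 2.78 0.06] twist [-0.04 -0.03  0.07] | pos [501.9  59.  109.3] rot [-90.   -0.1  11.2] w 45.9 t 7.4 F [ 0.2  0.2 -7.3]
```

```bash
python3 -m pendant '[{"delta_pos":[0,0.8,0],"twist":[0,0,0],"grip":20},{"delta_pos":[0,1.6,0],"twist":[0,0,0],"grip":20},{"delta_pos":[0,2.2,0],"twist":[0,0,0],"grip":20},{"delta_pos":[0,2.5,0],"twist":[0,0,0],"grip":20},{"delta_pos":[0,2.6,0],"twist":[0,0,0],"grip":20}]' 40; python3 -m pendant '[{"delta_pos":[0,0.1,0],"twist":[0,0,0],"grip":20},{"delta_pos":[0,0.1,0],"twist":[0,0,0],"grip":20},{"delta_pos":[0,0.1,0],"twist":[0,0,0],"grip":20},{"delta_pos":[0,0.1,0],"twist":[0,0,0],"grip":20},{"delta_pos":[0,0.1,0],"twist":[0,0,0],"grip":20}]' 40
```

```text
time_s: 7.9
ee_pos: [501.5, 59.0, 82.5]
ee_rot: [-90.0, 0.0, 11.2]
force: [0.1, -0.7, -7.2]
gripper_width: 46.0
time_s: 8.4
ee_pos: [502.1, 59.0, 82.4]
ee_rot: [-90.0, -0.1, 11.2]
force: [0.4, 1.1, -5.3]
gripper_width: 45.9
```

```bash
python3 -m pendant '[{"delta_pos":[0,0.1,0],"twist":[0,0,0],"grip":20},{"delta_pos":[0,0.1,0],"twist":[0,0,0],"grip":20},{"delta_pos":[0,0.1,0],"twist":[0,0,0],"grip":20},{"delta_pos":[0,0.1,0],"twist":[0,0,0],"grip":20},{"delta_pos":[0,0.1,0],"twist":[0,0,0],"grip":20}]' 40
```

```text
time_s: 8.9
ee_pos: [502.1, 59.0, 82.4]
ee_rot: [-90.0, -0.1, 11.2]
force: [-3.1, 0.9, 5.9]
gripper_width: 46.0
```

The box is on the floor, so I release it.

```bash
python3 -m pendant '[{"delta_pos":[0,0,0],"twist":[0,0,0],"grip":80},{"delta_pos":[0,0,0],"twist":[0,0,0],"grip":80},{"delta_pos":[0,0,0],"twist":[0,0,0],"grip":80},{"delta_pos":[0,0,0],"twist":[0,0,0],"grip":80},{"delta_pos":[0,0,0],"twist":[0,0,0],"grip":80}]' 40
python3 -m pendant '[{"delta_pos":[0,-2,0],"twist":[0,0,0],"grip":100},{"delta_pos":[0,-6,0],"twist":[0,0,0],"grip":100},{"delta_pos":[0,-10,0],"twist":[0,0,0],"grip":100},{"delta_pos":[0,-14,0],"twist":[0,0,0],"grip":100},{"delta_pos":[0,-16,0],"twist":[0,0,0],"grip":100}]' 40; python3 g.py 470 -160 250 -15;python3 g.py 426 -353.8 250 -35.5
```

```text
time_s: 9.4
ee_pos: [502.0, 59.0, 81.2]
ee_rot: [-90.0, -0.1, 11.2]
force: [0.2, 0.1, -0.6]
gripper_width: 72.8
time_s: 9.9
ee_pos: [503.2, 59.0, 245.0]
ee_rot: [-90.0, -0.4, 11.2]
force: [0.7, 0.0, 0.1]
gripper_width: 91.1
delta cm [ -7.5   -0.56 -20.84] twist [-0.09 26.17  0.4 ] | pos [503.2  59.  245. ] rot [-90.   -0.4  11.2] w 91.1 t 9.9 F [0.7 0.  0.1]
delta cm [-15.57  -0.62 -39.  ] twist [-0.17 46.67  0.38] | pos [503.2  59.  245. ] rot [-90.   -0.4  11.2] w 91.1 t 9.9 F [0.7 0.  0.1]
```

```bash
python3 -m pendant '[{"delta_pos":[-1.5,-0.1,-4.2],"twist":[0,5.2,0],"grip":100},{"delta_pos":[-3,-0.2,-8.4],"twist":[0,10.5,0],"grip":100},{"delta_pos":[-4.5,-0.3,-12.6],"twist":[0,15.7,0],"grip":100},{"delta_pos":[-6,-0.5,-16.8],"twist":[0,21,0.2],"grip":100},{"delta_pos":[-7.5,-0.6,-20.8],"twist":[0,26.2,0.4],"grip":100}]' 40;python3 g.py 426 -353.8 220 -35.5
```

```text
time_s: 10.4
ee_pos: [468.0, -161.5, 247.2]
ee_rot: [-90.0, 0.3, -15.2]
force: [1.0, -0.6, 0.8]
gripper_width: 91.3
delta cm [  1.02   2.73 -19.66] twist [ 0.09 20.26 -0.31] | pos [ 468.  -161.5  247.2] rot [-90.    0.3 -15.2] w 91.3 t 10.4 F [ 1.  -0.6  0.8]
```

```bash
python3 -m pendant '[{"delta_pos":[0.2,0.6,-4.5],"twist":[0,5,0],"grip":100},{"delta_pos":[0.5,1.4,-9],"twist":[0,10,-0.1],"grip":100},{"delta_pos":[0.8,2.1,-13.5],"twist":[0,15,-0.2],"grip":100},{"delta_pos":[1,2.7,-18],"twist":[0,20.3,-0.3],"grip":100},{"delta_pos":[1,2.7,-19.7],"twist":[0.1,20.3,-0.3],"grip":100}]' 40; python3 -m pendant '[{"delta_pos":[0,0,0],"twist":[0,0,0],"grip":100},{"delta_pos":[0,0,0],"twist":[0,0,0],"grip":100},{"delta_pos":[0,0,0],"twist":[0,0,0],"grip":100},{"delta_pos":[0,0,0],"twist":[0,0,0],"grip":100},{"delta_pos":[0,0,0],"twist":[0,0,0],"grip":100}]' 40; python3 g.py 426 -353.8 48 -35.5
python3 - <<'E'
from m import *
im,d,ci=grab('wrist','w3'); P=cloud(d,ci)
m=(P[...,2]>69)&(P[...,2]<82); m[256:]=0; m=comp(m)
r=cv2.minAreaRect(P[m][:,:2].astype(np.float32)); print(r,longaxis(r))
c,_=cv2.findContours(m.astype(np.uint8),0,cv2.CHAIN_APPROX_NONE);c=max(c,key=cv2.contourArea)[:,0]
q=onplane(ci,c,75)[:,:2].astype(np.float32);r=cv2.minAreaRect(q);print(r,longaxis(r),m.sum(), 'cols',c.min(0),c.max(0))
E
```

```text
time_s: 10.9
ee_pos: [425.5, -355.7, 218.8]
ee_rot: [-90.1, 0.1, -35.6]
force: [-0.2, 0.1, -0.1]
gripper_width: 91.1
time_s: 11.4
ee_pos: [427.3, -351.6, 220.4]
ee_rot: [-90.0, 0.0, -35.2]
force: [0.7, 0.2, -1.2]
gripper_width: 90.9
delta cm [ 0.03 17.24 -0.26] twist [-0.    0.27 -0.02] | pos [ 427.3 -351.6  220.4] rot [-90.    0.  -35.2] w 90.9 t 11.4 F [ 0.7  0.2 -1.2]
((426.9031066894531, -354.50830078125), (83.14860534667969, 57.80677032470703), 54.71294021606445) 54.71295
((426.5028381347656, -354.1265563964844), (82.69137573242188, 57.47398376464844), 54.75666046142578) 54.756638 5023 cols [213 150] [299 208]
```

View pics/w3.png

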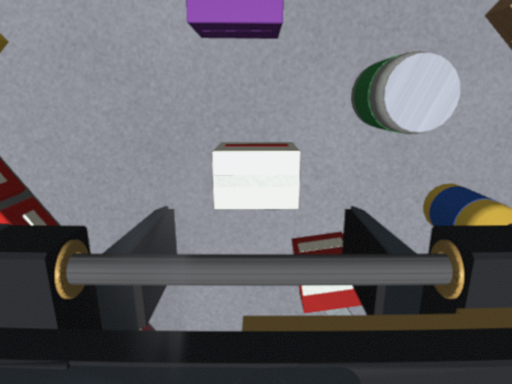

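The wrist view shows the white box, with its red band visible, at (256,178). Purple is at (235,15), outside the fingers. I'll descend to just above it and settle.

```bash
python3 g.py 426.7 -354.3 90 -35.26; python3 -m pendant '[{"delta_pos":[0,3,-0.1],"twist":[0,0,0],"grip":100},{"delta_pos":[0,7,-0.2],"twist":[0,0,0],"grip":100},{"delta_pos":[0,10.5,-0.3],"twist":[0,0,0],"grip":100},{"delta_pos":[0,12.5,-0.3],"twist":[0,0,0],"grip":100},{"delta_pos":[0,13,-0.3],"twist":[0,0,0],"grip":100}]' 40; python3 -m pendant '[{"delta_pos":[0,0,0],"twist":[0,0,0],"grip":100},{"delta_pos":[0,0,0],"twist":[0,0,0],"grip":100},{"delta_pos":[0,0,0],"twist":[0,0,0],"grip":100},{"delta_pos":[0,0,0],"twist":[0,0,0],"grip":100},{"delta_pos":[0,0,0],"twist":[0,0,0],"grip":100}]' 40; python3 g.py 426.7 -354.3 48 -35.26
```

```text
delta cm [ 0.11 13.03 -0.24] twist [ 0.    0.02 -0.02] | pos [ 427.2 -351.7  220.3] rot [-90.    0.  -35.2] w 91.2 t 11.45 F [ 0.2  1.3 -0.8]
time_s: 11.95
ee_pos: [423.9, -353.4, 87.6]
ee_rot: [-90.0, 0.3, -35.3]
force: [0.0, 0.2, 1.1]
gripper_width: 91.2
time_s: 12.45
ee_pos: [425.3, -355.2, 90.8]
ee_rot: [-90.0, -0.0, -35.3]
force: [0.5, -0.7, -0.5]
gripper_width: 91.4
delta cm [0.06 4.28 0.15] twist [ 0.01 -0.07  0.03] | pos [ 425.3 -355.2   90.8] rot [-90.   -0.  -35.3] w 91.4 t 12.45 F [ 0.5 -0.7 -0.5]
```

```bash
python3 -m pendant '[{"delta_pos":[0.1,0.5,0.1],"twist":[0,0,0],"grip":100},{"delta_pos":[0.1,1.5,0.1],"twist":[0,0,0],"grip":100},{"delta_pos":[0.1,2.7,0.1],"twist":[0,0,0],"grip":100},{"delta_pos":[0.1,3.8,0.1],"twist":[0,0,0],"grip":100},{"delta_pos":[0.1,4.3,0.1],"twist":[0,0,0],"grip":100}]' 40; python3 -m pendant '[{"delta_pos":[0,0,0],"twist":[0,0,0],"grip":70},{"delta_pos":[0,0,0],"twist":[0,0,0],"grip":70},{"delta_pos":[0,0,0],"twist":[0,0,0],"grip":70},{"delta_pos":[0,0,0],"twist":[0,0,0],"grip":70},{"delta_pos":[0,0,0],"twist":[0,0,0],"grip":70}]' 25; python3 g.py 426.7 -354.3 48 -35.26
```

```text
time_s: 12.95
ee_pos: [425.5, -353.9, 45.0]
ee_rot: [-90.0, 0.2, -35.3]
force: [0.4, 0.1, 0.0]
gripper_width: 91.5
time_s: 13.45
ee_pos: [426.4, -354.6, 47.1]
ee_rot: [-90.0, 0.0, -35.3]
force: [-0.1, -0.6, -4.5]
gripper_width: 84.0
delta cm [ 0.01 -0.09  0.05] twist [-0.   -0.07 -0.05] | pos [ 426.4 -354.6   47.1] rot [-90.    0.  -35.3] w 84.0 t 13.45 F [-0.1 -0.6 -4.5]
```

Gripped at 84.0 mm. Lifting.

```bash
python3 -m pendant '[{"delta_pos":[0,-1.5,0],"twist":[0,0,0],"grip":70},{"delta_pos":[0,-5,0],"twist":[0,0,0],"grip":70},{"delta_pos":[0,-9.5,0],"twist":[0,0,0],"grip":70},{"delta_pos":[0,-14,0],"twist":[0,0,0],"grip":70},{"delta_pos":[0,-18.5,0],"twist":[0,0,0],"grip":70}]' 30; python3 g.py 490 -170 240 -57
```

```text
time_s: 13.95
ee_pos: [426.1, -354.4, 233.8]
ee_rot: [-90.0, 0.1, -35.3]
force: [-0.3, -0.7, -4.1]
gripper_width: 83.6
delta cm [-5.45 -0.61 18.74] twist [ 1.000e-02  2.167e+01 -5.000e-02] | pos [ 426.1 -354.4  233.8] rot [-90.    0.1 -35.3] w 83.6 t 13.95 F [-0.3 -0.7 -4.1]
```

```bash
python3 -m pendant '[{"delta_pos":[-1,-0.1,3.7],"twist":[0,4.3,0],"grip":70},{"delta_pos":[-2.1,-0.2,7.5],"twist":[0,8.6,0],"grip":70},{"delta_pos":[-3.3,-0.3,11.2],"twist":[0,13,0],"grip":70},{"delta_pos":[-4.4,-0.4,15],"twist":[0,17.3,0],"grip":70},{"delta_pos":[-5.5,-0.6,18.7],"twist":[0,21.7,0],"grip":70}]' 30; python3 g.py 552.7 8.7 200 -78.8
```

```text
time_s: 14.45
ee_pos: [489.7, -168.7, 238.0]
ee_rot: [-90.0, 0.1, -57.2]
force: [0.6, -0.3, -3.6]
gripper_width: 83.9
delta cm [-11.51   3.81  14.9 ] twist [ 0.03 21.58 -0.05] | pos [ 489.7 -168.7  238. ] rot [-90.    0.1 -57.2] w 83.9 t 14.45 F [ 0.6 -0.3 -3.6]
```

```bash
python3 -m pendant '[{"delta_pos":[-2.5,0.4,3.2],"twist":[0,4.5,0],"grip":70},{"delta_pos":[-5,1.2,6.5],"twist":[0,9,0],"grip":70},{"delta_pos":[-7.5,2,9.7],"twist":[0,13.5,0],"grip":70},{"delta_pos":[-10,3,13],"twist":[0,18,0],"grip":70},{"delta_pos":[-11.5,3.8,14.9],"twist":[0,21.6,0],"grip":70}]' 30;  python3 -m pendant '[{"delta_pos":[0,2,0],"twist":[0,0,0],"grip":70},{"delta_pos":[0,4,0],"twist":[0,0,0],"grip":70},{"delta_pos":[0,6,0],"twist":[0,0,0],"grip":70},{"delta_pos":[0,6,0],"twist":[0,0,0],"grip":70},{"delta_pos":[0,6,0],"twist":[0,0,0],"grip":70}]' 30;python3 g.py 552.7 8.7 105 -78.8;  python3 - <<'E'
from m import *
im,d,ci=grab('wrist','w4'); im2,d2,ci2=grab('top','t4')
cv2.imwrite('pics/t4c.png',cv2.resize(im2[130:270,190:310],None,fx=4,fy=4,interpolation=cv2.INTER_CUBIC)[...,::-1])
E
```

```text
time_s: 14.95
ee_pos: [552.6, 10.1, 199.6]
ee_rot: [-90.0, 0.1, -78.7]
force: [0.7, -0.7, -3.8]
gripper_width: 84.0
time_s: 15.45
ee_pos: [552.2, 7.2, 140.3]
ee_rot: [-90.0, 0.0, -78.6]
force: [0.0, -0.1, -2.5]
gripper_width: 83.7
delta cm [-0.14  3.53  0.09] twist [ 0.05  0.17 -0.03] | pos [552.2   7.2 140.3] rot [-90.    0.  -78.6] w 83.7 t 15.45 F [ 0.  -0.1 -2.5]
```

View pics/w4.png

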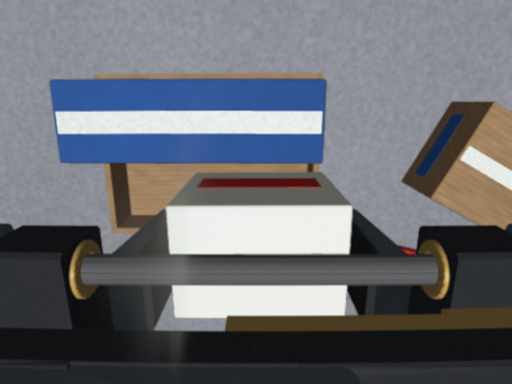

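View pics/t4c.png

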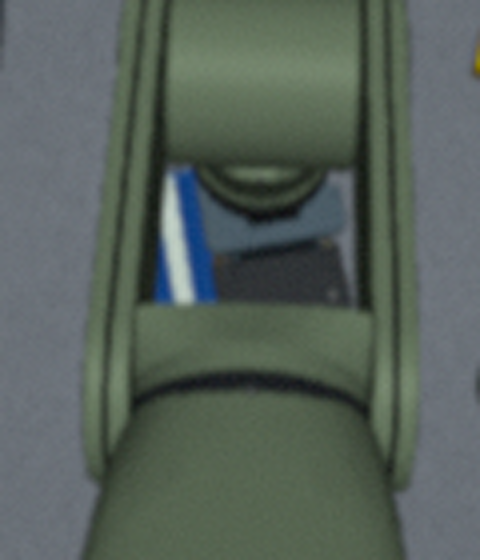

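```bash
python3 - <<'E'
from m import *
im,d,ci=load('w4'); P=cloud(d,ci)
ca=np.array([508.7,25.3]); a=np.radians(11.2); A=np.array([[np.cos(a),np.sin(a)],[-np.sin(a),np.cos(a)]])
m=(abs(P[...,2]-124)<6); m[170:]=0; m=comp(m); p=P[m]; q=(p[:,:2]-ca)@A.T
print('blue z',np.median(p[:,2]),np.percentile(q,[0.5,99.5],axis=0)); r=cv2.minAreaRect(q.astype(np.float32)); print(r,longaxis(r))
m=(abs(P[...,2]-40)<4); m[256:]=0; p=P[m]; q=(p[:,:2]-ca)@A.T
print('rim',len(q),np.percentile(q,[1,99],axis=0)); b=q[(q[:,0]<-70)&(q[:,1]<10)]; print('near end rim x',np.percentile(b,[2,98],axis=0)); b=q[(q[:,1]>55)]; print('left rim y',np.percentile(b[:,1],[2,98]))
m=(abs(P[...,2]-(140.3+28))<6);m[:180]=0;m[330:]=0; m=comp(m); p=P[m]; q=(p[:,:2]-ca)@A.T; r=cv2.minAreaRect(q.astype(np.float32)); print('white',np.median(p[:,2]),r,longaxis(r))
E
python3 g.py 552.7 8.7 105 -78.8
```

```text
blue z 124.95490162319595 [[-74.0100155   12.67799353]
 [ 73.38233424  58.18489203]]
((-0.4696044921875, 35.111663818359375), (150.09552001953125, 46.328102111816406), 0.1987290233373642) 0.19873047
rim 2403 [[-89.55544547 -63.77103548]
 [210.99000055  67.56195133]]
near end rim x [[-89.75416283 -64.48702981]
 [-71.49856585  -3.69213467]]
left rim y [63.85433035 67.56653846]
white 169.07511268713304 ((38.87874984741211, -10.001056671142578), (105.22174835205078, 24.08738136291504), 0.2532980740070343) 0.2532959
delta cm [-0.16  3.64 -0.01] twist [-0.11  0.16 -0.  ] | pos [553.1   7.1 141.4] rot [-89.9   0.  -78.6] w 83.7 t 15.55 F [-0.1  0.2 -2.8]
```

```bash
python3 g.py 552 9.4 96 -78.8; python3 -m pendant '[{"delta_pos":[-0.1,1,0],"twist":[0,0.2,0],"grip":70},{"delta_pos":[-0.2,2.5,-0.1],"twist":[0,0.2,0],"grip":70},{"delta_pos":[-0.2,4,-0.1],"twist":[0,0.2,0],"grip":70},{"delta_pos":[-0.2,4.4,-0.1],"twist":[0,0.2,0],"grip":70},{"delta_pos":[-0.2,4.4,-0.1],"twist":[0,0.2,0],"grip":70}]' 30;  python3 -m pendant '[{"delta_pos":[0,0,0],"twist":[0,0,0],"grip":70},{"delta_pos":[0,0,0],"twist":[0,0,0],"grip":70},{"delta_pos":[0,0,0],"twist":[0,0,0],"grip":70},{"delta_pos":[0,0,0],"twist":[0,0,0],"grip":70},{"delta_pos":[0,0,0],"twist":[0,0,0],"grip":70}]' 30;python3 g.py 552 9.4 52 -78.8
```

```text
delta cm [-0.25  4.54 -0.07] twist [-0.11  0.16 -0.  ] | pos [553.1   7.1 141.4] rot [-89.9   0.  -78.6] w 83.7 t 15.55 F [-0.1  0.2 -2.8]
time_s: 16.05
ee_pos: [550.5, 9.0, 95.7]
ee_rot: [-90.1, 0.0, -78.8]
force: [0.4, 0.1, -4.0]
gripper_width: 83.8
time_s: 16.55
ee_pos: [550.9, 9.0, 96.3]
ee_rot: [-90.0, 0.0, -78.8]
force: [0.6, -0.4, -4.1]
gripper_width: 83.7
delta cm [-0.02  4.43  0.12] twist [ 0.01 -0.03 -0.03] | pos [550.9   9.   96.3] rot [-90.    0.  -78.8] w 83.7 t 16.55 F [ 0.6 -0.4 -4.1]
```

```bash
python3 -m pendant '[{"delta_pos":[0,0.4,0.1],"twist":[0,0,0],"grip":70},{"delta_pos":[0,1.2,0.1],"twist":[0,0,0],"grip":70},{"delta_pos":[0,2.2,0.1],"twist":[0,0,0],"grip":70},{"delta_pos":[0,3.2,0.1],"twist":[0,0,0],"grip":70},{"delta_pos":[0,4.1,0.1],"twist":[0,0,0],"grip":70}]' 30; python3 -m pendant '[{"delta_pos":[0,0.1,0],"twist":[0,0,0],"grip":70},{"delta_pos":[0,0.1,0],"twist":[0,0,0],"grip":70},{"delta_pos":[0,0.2,0],"twist":[0,0,0],"grip":70},{"delta_pos":[0,0.2,0],"twist":[0,0,0],"grip":70},{"delta_pos":[0,0.2,0],"twist":[0,0,0],"grip":70}]' 30
```

```text
time_s: 17.05
ee_pos: [551.2, 9.2, 53.7]
ee_rot: [-90.1, 0.0, -78.8]
force: [0.8, -0.0, -3.8]
gripper_width: 84.1
time_s: 17.55
ee_pos: [552.0, 9.2, 53.5]
ee_rot: [-90.0, 0.0, -78.8]
force: [-0.2, -0.9, -3.7]
gripper_width: 83.4
```

```bash
python3 -m pendant '[{"delta_pos":[0,0.1,0],"twist":[0,0,0],"grip":70},{"delta_pos":[0,0.2,0],"twist":[0,0,0],"grip":70},{"delta_pos":[0,0.2,0],"twist":[0,0,0],"grip":70},{"delta_pos":[0,0.2,0],"twist":[0,0,0],"grip":70},{"delta_pos":[0,0.2,0],"twist":[0,0,0],"grip":70}]' 30
```

```text
time_s: 18.05
ee_pos: [551.7, 9.2, 51.1]
ee_rot: [-90.0, 0.0, -78.8]
force: [0.2, -0.6, -4.2]
gripper_width: 83.8
```

```bash
python3 -m pendant '[{"delta_pos":[0,0.1,0],"twist":[0,0,0],"grip":70},{"delta_pos":[0,0.1,0],"twist":[0,0,0],"grip":70},{"delta_pos":[0,0.1,0],"twist":[0,0,0],"grip":70},{"delta_pos":[0,0.1,0],"twist":[0,0,0],"grip":70},{"delta_pos":[0,0.1,0],"twist":[0,0,0],"grip":70}]' 30
```

```text
time_s: 18.55
ee_pos: [551.7, 9.1, 51.0]
ee_rot: [-90.0, 0.0, -78.8]
force: [-2.7, -1.3, 6.5]
gripper_width: 83.9
```

On the floor: the force reversed to +6.5 N. Release and rise.

```bash
python3 -m pendant '[{"delta_pos":[0,0,0],"twist":[0,0,0],"grip":100},{"delta_pos":[0,0,0],"twist":[0,0,0],"grip":100},{"delta_pos":[0,0,0],"twist":[0,0,0],"grip":100},{"delta_pos":[0,0,0],"twist":[0,0,0],"grip":100},{"delta_pos":[0,0,0],"twist":[0,0,0],"grip":100}]' 30; python3 g.py 551.7 9.2 51 -78.8
python3 -m pendant '[{"delta_pos":[0,-1,0],"twist":[0,0,0],"grip":100},{"delta_pos":[0,-3,0],"twist":[0,0,0],"grip":100},{"delta_pos":[0,-8,0],"twist":[0,0,0],"grip":100},{"delta_pos":[0,-13,0],"twist":[0,0,0],"grip":100},{"delta_pos":[0,-18,0],"twist":[0,0,0],"grip":100}]' 30; python3 g.py 555 -185 250 -50
```

```text
time_s: 19.05
ee_pos: [551.8, 9.2, 50.0]
ee_rot: [-90.0, 0.0, -78.8]
force: [0.3, 0.2, -0.7]
gripper_width: 90.9
delta cm [-0.   -0.1  -0.01] twist [ 0.03 -0.03 -0.03] | pos [551.8   9.2  50. ] rot [-90.    0.  -78.8] w 90.9 t 19.05 F [ 0.3  0.2 -0.7]
time_s: 19.55
ee_pos: [551.5, 9.1, 232.8]
ee_rot: [-90.0, 0.0, -78.8]
force: [0.6, -1.0, -0.5]
gripper_width: 90.9
delta cm [19.11 -1.73 -3.42] twist [-1.000e-02 -2.883e+01 -2.000e-02] | pos [551.5   9.1 232.8] rot [-90.    0.  -78.8] w 90.9 t 19.55 F [ 0.6 -1.  -0.5]
```

```bash
python3 -m pendant '[{"delta_pos":[3.8,-0.4,-0.7],"twist":[0,-5.8,0],"grip":100},{"delta_pos":[7.6,-0.8,-1.4],"twist":[0,-11.5,0],"grip":100},{"delta_pos":[11.4,-1.2,-2],"twist":[0,-17.3,0],"grip":100},{"delta_pos":[15.2,-1.6,-2.7],"twist":[0,-23,0],"grip":100},{"delta_pos":[19.1,-1.7,-3.4],"twist":[0,-28.8,0],"grip":100}]' 30; python3 g.py 564.8 -356.6 220 -25.7
```

```text
time_s: 20.05
ee_pos: [555.5, -186.3, 248.5]
ee_rot: [-89.9, -0.0, -49.8]
force: [0.9, -0.0, 0.3]
gripper_width: 91.5
delta cm [ 13.6    2.85 -10.29] twist [ -0.04 -24.08   0.06] | pos [ 555.5 -186.3  248.5] rot [-89.9  -0.  -49.8] w 91.5 t 20.05 F [ 0.9 -0.   0.3]
```

```bash
python3 -m pendant '[{"delta_pos":[3,0.6,-2.3],"twist":[0,-5,0],"grip":100},{"delta_pos":[6.5,1.3,-5],"twist":[0,-10.5,0],"grip":100},{"delta_pos":[10,2,-7.5],"twist":[0,-16,0],"grip":100},{"delta_pos":[13,2.6,-9.8],"twist":[0,-22,0],"grip":100},{"delta_pos":[13.6,2.8,-10.3],"twist":[0,-24.1,0],"grip":100}]' 30;  python3 -m pendant '[{"delta_pos":[0,0,0],"twist":[0,0,0],"grip":100},{"delta_pos":[0,0,0],"twist":[0,0,0],"grip":100},{"delta_pos":[0,0,0],"twist":[0,0,0],"grip":100},{"delta_pos":[0,0,0],"twist":[0,0,0],"grip":100},{"delta_pos":[0,0,0],"twist":[0,0,0],"grip":100}]' 30
python3 - <<'E'
from m import *
im,d,ci=grab('wrist','w5'); P=cloud(d,ci)
m=(P[...,2]>69)&(P[...,2]<82); m[256:]=0; m=comp(m)
c,_=cv2.findContours(m.astype(np.uint8),0,cv2.CHAIN_APPROX_NONE);c=max(c,key=cv2.contourArea)[:,0]
q=onplane(ci,c,75)[:,:2].astype(np.float32);r=cv2.minAreaRect(q);print(r,longaxis(r),m.sum(), 'cols',c.min(0),c.max(0))
r=cv2.minAreaRect(P[m][:,:2].astype(np.float32)); print(r,longaxis(r))
im,d,ci=grab('top','t5'); P=cloud(d,ci)
ca=np.array([508.7,25.3]); a=np.radians(11.2); A=np.array([[np.cos(a),np.sin(a)],[-np.sin(a),np.cos(a)]])
for z,n in ((79,'white'),(124,'blue'),(40,'rim')):
    mm=rect(P,d,(248,202),45,z-6,z+6); q=(P[mm][:,:2]-ca)@A.T; r=cv2.minAreaRect(q.astype(np.float32)); print(n,np.round(r[0],1),np.round(r[1],1),longaxis(r),np.percentile(q,[1,99],axis=0).round(1))
E
python3 g.py 564.8 -356.6 90 -25.7
```

```text
time_s: 20.55
ee_pos: [563.2, -359.3, 218.1]
ee_rot: [-90.1, 0.1, -26.0]
force: [-0.2, 0.5, -0.5]
gripper_width: 91.3
time_s: 21.05
ee_pos: [564.1, -354.4, 219.5]
ee_rot: [-90.0, 0.0, -25.9]
force: [0.4, 0.4, 0.6]
gripper_width: 91.3
((565.9130249023438, -356.2916564941406), (62.610294342041016, 58.39533233642578), 62.68366622924805) 62.683655 3821 cols [225 151] [290 210]
((566.3955078125, -356.7409362792969), (63.06428146362305, 58.59867477416992), 63.195098876953125) 63.195084
white [ 38.9 -27.2] [84.5 57.7] 0.00089263916 [[ -2.4 -55.5]
 [ 79.7   1.1]]
blue [ 0.  33.7] [ 46.  150.7] -0.087638855 [[-73.8  11.1]
 [ 73.5  55.9]]
rim [-21.3 -51. ] [ 89.5 203.3] -29.52929 [[-89.7 -66.1]
 [ 85.6  34.7]]
delta cm [ 0.15 12.93 -0.14] twist [-0.   -0.19 -0.02] | pos [ 564.1 -354.7  219.3] rot [-90.    0.  -25.9] w 91.3 t 21.15 F [0.  0.3 0. ]
```

View pics/w5.png

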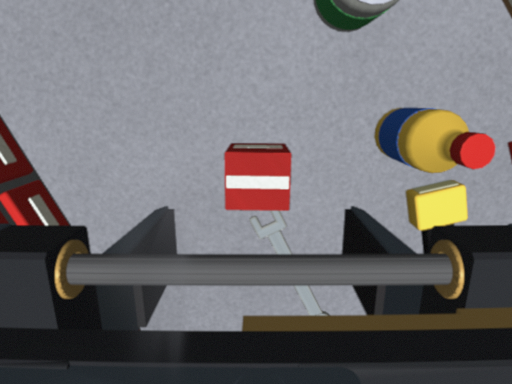

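View pics/t5.png

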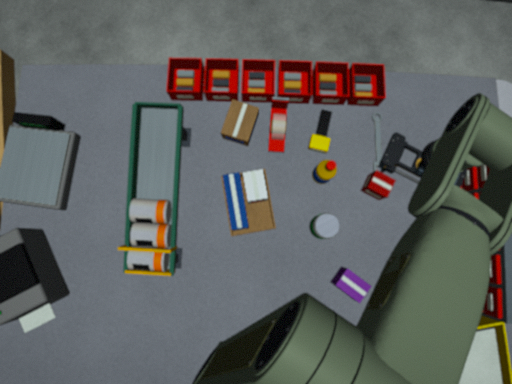

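The wrist view shows the red box at (258,182), square between the fingers. The top view shows blue and white standing in the carton and the filters at the stop. Grasping red.

```bash
python3 g.py 565.5 -356.5 48 -26.1;python3 -m pendant '[{"delta_pos":[0.1,3,-0.1],"twist":[0,0,0],"grip":100},{"delta_pos":[0.2,7,-0.1],"twist":[0,0,0],"grip":100},{"delta_pos":[0.2,11,-0.1],"twist":[0,0.1,0],"grip":100},{"delta_pos":[0.2,14.5,-0.1],"twist":[0,0.1,0],"grip":100},{"delta_pos":[0.2,16.8,-0.1],"twist":[0,0.1,0],"grip":100}]' 30;  python3 -m pendant '[{"delta_pos":[0,0,0],"twist":[0,0,0],"grip":100},{"delta_pos":[0,0,0],"twist":[0,0,0],"grip":100},{"delta_pos":[0,0,0],"twist":[0,0,0],"grip":100},{"delta_pos":[0,0,0],"twist":[0,0,0],"grip":100},{"delta_pos":[0,0,0],"twist":[0,0,0],"grip":100}]' 30;python3 g.py 565.5 -356.5 48 -26.1
```

```text
delta cm [ 0.21 17.13 -0.1 ] twist [-0.    0.21 -0.02] | pos [ 564.1 -354.7  219.3] rot [-90.    0.  -25.9] w 91.3 t 21.15 F [0.  0.3 0. ]
time_s: 21.65
ee_pos: [563.9, -355.9, 48.1]
ee_rot: [-90.0, 0.3, -26.0]
force: [-0.3, 0.8, 0.4]
gripper_width: 91.2
time_s: 22.15
ee_pos: [565.8, -357.3, 52.4]
ee_rot: [-90.0, -0.1, -26.0]
force: [0.5, 0.9, 0.7]
gripper_width: 91.6
delta cm [-0.06  0.44  0.06] twist [0.01 0.07 0.1 ] | pos [ 565.8 -357.3   52.4] rot [-90.   -0.1 -26. ] w 91.6 t 22.15 F [0.5 0.9 0.7]
```

```bash
python3 -m pendant '[{"delta_pos":[-0.1,0.4,0.1],"twist":[0,0,0],"grip":50},{"delta_pos":[-0.1,0.4,0.1],"twist":[0,0,0],"grip":50},{"delta_pos":[-0.1,0.4,0.1],"twist":[0,0,0],"grip":50},{"delta_pos":[-0.1,0.4,0.1],"twist":[0,0,0],"grip":50},{"delta_pos":[-0.1,0.4,0.1],"twist":[0,0,0],"grip":50}]' 25;  python3 -m pendant '[{"delta_pos":[0,0,0],"twist":[0,0,0],"grip":50},{"delta_pos":[0,0,0],"twist":[0,0,0],"grip":50},{"delta_pos":[0,0,0],"twist":[0,0,0],"grip":50},{"delta_pos":[0,0,0],"twist":[0,0,0],"grip":50},{"delta_pos":[0,0,0],"twist":[0,0,0],"grip":50}]' 30;python3 g.py 565.5 -356.5 48 -26.1
```

```text
time_s: 22.65
ee_pos: [564.7, -355.7, 46.9]
ee_rot: [-90.0, 0.0, -26.0]
force: [-0.5, -1.9, -0.3]
gripper_width: 63.8
time_s: 23.15
ee_pos: [564.7, -355.7, 46.9]
ee_rot: [-90.0, 0.0, -26.0]
force: [0.3, -1.5, -0.5]
gripper_width: 63.6
delta cm [ 0.11 -0.11 -0.03] twist [ 0.01  0.07 -0.04] | pos [ 564.7 -355.7   46.9] rot [-90.   0. -26.] w 63.6 t 23.15 F [ 0.3 -1.5 -0.5]
```

```bash
python3 -m pendant '[{"delta_pos":[0,-1.5,0],"twist":[0,0,0],"grip":50},{"delta_pos":[0,-5.5,0],"twist":[0,0,0],"grip":50},{"delta_pos":[0,-10,0],"twist":[0,0,0],"grip":50},{"delta_pos":[0,-15,0],"twist":[0,0,0],"grip":50},{"delta_pos":[0,-19.5,0],"twist":[0,0,0],"grip":50}]' 30; python3 g.py 515 -180 245 -52
```

```text
time_s: 23.65
ee_pos: [564.6, -355.2, 245.0]
ee_rot: [-90.0, -0.0, -26.0]
force: [0.0, -1.0, -3.6]
gripper_width: 64.0
delta cm [-1.214e+01  1.000e-02  1.357e+01] twist [-3.000e-02  2.598e+01 -1.000e-02] | pos [ 564.6 -355.2  245. ] rot [-90.  -0. -26.] w 64.0 t 23.65 F [ 0.  -1.  -3.6]
```

```bash
python3 -m pendant '[{"delta_pos":[-2.4,0,2.7],"twist":[0,5.2,0],"grip":50},{"delta_pos":[-4.8,0,5.4],"twist":[0,10.4,0],"grip":50},{"delta_pos":[-7.2,0,8.1],"twist":[0,15.6,0],"grip":50},{"delta_pos":[-9.6,0,10.8],"twist":[0,20.8,0],"grip":50},{"delta_pos":[-12.1,0,13.6],"twist":[0,26,0],"grip":50}]' 30; python3 g.py 472.1 -6.3 200 -78.8
```

```text
time_s: 24.15
ee_pos: [514.8, -178.7, 242.6]
ee_rot: [-90.0, 0.1, -52.3]
force: [0.1, 0.7, -3.5]
gripper_width: 63.8
delta cm [-16.24   4.28   7.17] twist [ 1.000e-02  2.654e+01 -7.000e-02] | pos [ 514.8 -178.7  242.6] rot [-90.    0.1 -52.3] w 63.8 t 24.15 F [ 0.1  0.7 -3.5]
```

```bash
python3 -m pendant '[{"delta_pos":[-3.3,0.4,1.4],"twist":[0,5.3,0],"grip":50},{"delta_pos":[-6.6,1.2,2.9],"twist":[0,10.6,0],"grip":50},{"delta_pos":[-9.9,2.2,4.3],"twist":[0,15.9,0],"grip":50},{"delta_pos":[-13.2,3.3,5.8],"twist":[0,21.2,0],"grip":50},{"delta_pos":[-16.2,4.3,7.2],"twist":[0,26.5,0],"grip":50}]' 30; python3 -m pendant '[{"delta_pos":[0,2,0],"twist":[0,0,0],"grip":50},{"delta_pos":[0,4,0],"twist":[0,0,0],"grip":50},{"delta_pos":[0,6,0],"twist":[0,0,0],"grip":50},{"delta_pos":[0,6,0],"twist":[0,0,0],"grip":50},{"delta_pos":[0,6,0],"twist":[0,0,0],"grip":50}]' 30;python3 -m pendant '[{"delta_pos":[0,0,0],"twist":[0,0,0],"grip":50},{"delta_pos":[0,0,0],"twist":[0,0,0],"grip":50},{"delta_pos":[0,0,0],"twist":[0,0,0],"grip":50},{"delta_pos":[0,0,0],"twist":[0,0,0],"grip":50},{"delta_pos":[0,0,0],"twist":[0,0,0],"grip":50}]' 30;python3 g.py 472.1 -6.3 101 -78.8
python3 - <<'E'
from m import *
im,d,ci=grab('wrist','w6'); P=cloud(d,ci)
ca=np.array([508.7,25.3]); a=np.radians(11.2); A=np.array([[np.cos(a),np.sin(a)],[-np.sin(a),np.cos(a)]])
q=(P[...,:2]-ca)@A.T
for z,n in ((79,'white'),(124,'blue')):
    m=(abs(P[...,2]-z)<5)&(abs(q[...,0])<90)&(abs(q[...,1])<70); m[256:]=0; m=comp(m); print(n,m.sum(),np.percentile(q[m],[1,99],axis=0).round(1))
E
```

```text
time_s: 24.65
ee_pos: [471.6, -6.6, 199.5]
ee_rot: [-90.0, 0.1, -78.7]
force: [0.6, -0.1, -3.6]
gripper_width: 63.9
time_s: 25.15
ee_pos: [472.8, -8.2, 139.9]
ee_rot: [-90.0, 0.0, -78.5]
force: [0.3, -0.2, -2.8]
gripper_width: 63.8
time_s: 25.65
ee_pos: [472.9, -8.4, 139.4]
ee_rot: [-90.0, 0.0, -78.5]
force: [0.5, 0.7, -3.2]
gripper_width: 63.7
delta cm [-0.22  3.84 -0.03] twist [ 0.01  0.27 -0.03] | pos [472.9  -8.4 139.4] rot [-90.    0.  -78.5] w 63.7 t 25.65 F [ 0.5  0.7 -3.2]
white 6688 [[ -2.2 -51.1]
 [ 79.5   3.5]]
blue 22986 [[-73.5  13. ]
 [ 72.3  57.8]]
```

View pics/w6.png

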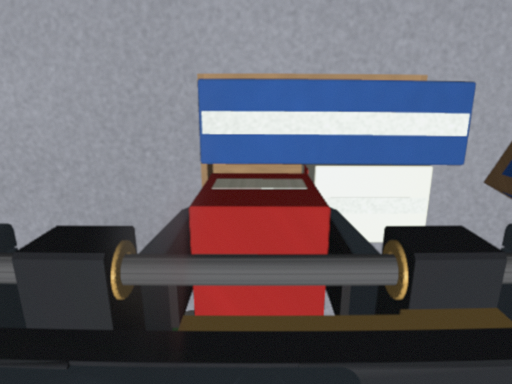

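```bash
python3 -m pendant '[{"delta_pos":[-0.1,1,0],"twist":[0,0.3,0],"grip":50},{"delta_pos":[-0.2,2.5,0],"twist":[0,0.3,0],"grip":50},{"delta_pos":[-0.2,3.8,0],"twist":[0,0.3,0],"grip":50},{"delta_pos":[-0.2,3.8,0],"twist":[0,0.3,0],"grip":50},{"delta_pos":[-0.2,3.8,0],"twist":[0,0.3,0],"grip":50}]' 30;python3 -m pendant '[{"delta_pos":[0,0,0],"twist":[0,0,0],"grip":50},{"delta_pos":[0,0,0],"twist":[0,0,0],"grip":50},{"delta_pos":[0,0,0],"twist":[0,0,0],"grip":50},{"delta_pos":[0,0,0],"twist":[0,0,0],"grip":50},{"delta_pos":[0,0,0],"twist":[0,0,0],"grip":50}]' 30;python3 g.py 472.1 -6.3 101 -78.8
```

```text
time_s: 26.2
ee_pos: [472.2, -6.3, 100.8]
ee_rot: [-90.1, 0.0, -78.8]
force: [-0.2, 0.1, -2.4]
gripper_width: 64.1
time_s: 26.7
ee_pos: [472.4, -6.4, 101.3]
ee_rot: [-90.0, 0.0, -78.8]
force: [-0.8, -0.3, -3.0]
gripper_width: 64.2
delta cm [-0.01  0.03 -0.03] twist [ 0.02 -0.03 -0.03] | pos [472.4  -6.4 101.3] rot [-90.    0.  -78.8] w 64.2 t 26.7 F [-0.8 -0.3 -3. ]
```

Pushing the white box gently the last 2–3 mm towards the far wall with the red box, to make room for the finger.

```bash
python3 -m pendant '[{"delta_pos":[0,0,0.4],"twist":[0,0,0],"grip":50},{"delta_pos":[0,0,0.6],"twist":[0,0,0],"grip":50},{"delta_pos":[0,0,0.7],"twist":[0,0,0],"grip":50},{"delta_pos":[0,0,0.8],"twist":[0,0,0],"grip":50},{"delta_pos":[0,0,0.8],"twist":[0,0,0],"grip":50}]' 30;python3 -m pendant '[{"delta_pos":[0,0,0],"twist":[0,0,0],"grip":50},{"delta_pos":[0,0,0.05],"twist":[0,0,0],"grip":50},{"delta_pos":[0,0,0.05],"twist":[0,0,0],"grip":50},{"delta_pos":[0,0,0.1],"twist":[0,0,0],"grip":50},{"delta_pos":[0,0,0.1],"twist":[0,0,0],"grip":50}]' 30
```

```text
time_s: 27.2
ee_pos: [479.5, -4.8, 100.9]
ee_rot: [-90.1, 0.1, -78.8]
force: [-2.2, -0.3, -2.7]
gripper_width: 63.9
time_s: 27.7
ee_pos: [481.3, -4.6, 101.1]
ee_rot: [-90.0, 0.0, -78.8]
force: [-2.0, 0.4, -3.7]
gripper_width: 64.0
```

```bash
python3 -m pendant '[{"delta_pos":[0,0,-0.5],"twist":[0,0,0],"grip":50},{"delta_pos":[0,0,-1],"twist":[0,0,0],"grip":50},{"delta_pos":[0,0,-1.6],"twist":[0,0,0],"grip":50},{"delta_pos":[0,0,-1.6],"twist":[0,0,0],"grip":50},{"delta_pos":[0,0,-1.6],"twist":[0,0,0],"grip":50}]' 30;python3 -m pendant '[{"delta_pos":[0,0,0],"twist":[0,0,0],"grip":50},{"delta_pos":[0,0,0],"twist":[0,0,0],"grip":50},{"delta_pos":[0,0,0],"twist":[0,0,0],"grip":50},{"delta_pos":[0,0,0],"twist":[0,0,0],"grip":50},{"delta_pos":[0,0,0],"twist":[0,0,0],"grip":50}]' 30; python3 g.py 465.3 -7.7 101 -78.8
python3 - <<'E'
from m import *
im,d,ci=grab('wrist','w7')
P=cloud(d,ci)
ca=np.array([508.7,25.3]); a=np.radians(11.2); A=np.array([[np.cos(a),np.sin(a)],[-np.sin(a),np.cos(a)]])
q=(P[...,:2]-ca)@A.T
for z,n in ((79,'white'),(124,'blue'),(40,'rim')):
    m=(abs(P[...,2]-z)<4)&(abs(q[...,0])<95)&(abs(q[...,1])<75); m[256:]=0
    if n!='rim': m=comp(m)
    print(n,m.sum(),np.percentile(q[m],[1,99],axis=0).round(1), np.median(P[m][:,2]))
    if n=='rim': b=q[m]; b=b[(b[:,0]<-60)]; print(np.percentile(b,[2,98],axis=0))
E
```

```text
time_s: 28.2
ee_pos: [465.6, -7.8, 101.4]
ee_rot: [-90.0, 0.0, -78.8]
force: [0.2, -0.4, -2.9]
gripper_width: 63.8
time_s: 28.7
ee_pos: [465.6, -7.7, 101.1]
ee_rot: [-90.0, 0.0, -78.8]
force: [-0.7, -0.1, -4.2]
gripper_width: 64.2
delta cm [-0.01  0.01 -0.03] twist [ 0.03 -0.03 -0.03] | pos [465.6  -7.7 101.1] rot [-90.    0.  -78.8] w 64.2 t 28.7 F [-0.7 -0.1 -4.2]
white 6081 [[ -1.  -36.9]
 [ 81.5   1.2]] 79.86933967404521
blue 32982 [[-73.6  12.9]
 [ 62.1  57.9]] 124.91775986133085
rim 1497 [[-89.2 -16.4]
 [ 85.9  67.7]] 39.913753199098295
[[-89.83875521  -8.13155678]
 [-60.91512756  67.32766106]]
```

View pics/w7.png

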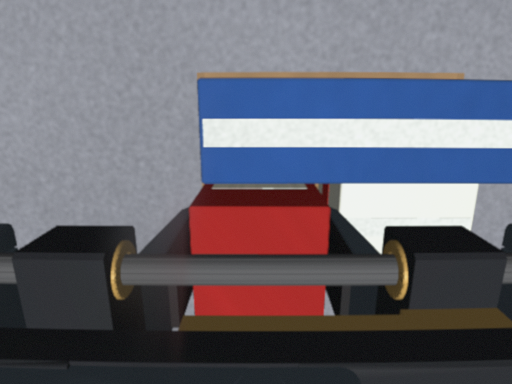

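```bash
python3 -m pendant '[{"delta_pos":[0,0.5,0],"twist":[0,0,0],"grip":50},{"delta_pos":[0,1.2,0],"twist":[0,0,0],"grip":50},{"delta_pos":[0,1.9,0],"twist":[0,0,0],"grip":50},{"delta_pos":[0,2.5,0],"twist":[0,0,0],"grip":50},{"delta_pos":[0,2.8,0],"twist":[0,0,0],"grip":50}]' 30;python3 g.py 465.3 -7.7 52 -78.8
```

```text
time_s: 29.25
ee_pos: [464.9, -7.7, 72.2]
ee_rot: [-90.1, 0.1, -78.8]
force: [-0.7, -0.1, -3.2]
gripper_width: 63.8
delta cm [0.01 2.02 0.04] twist [ 0.13 -0.03 -0.06] | pos [464.9  -7.7  72.2] rot [-90.1   0.1 -78.8] w 63.8 t 29.25 F [-0.7 -0.1 -3.2]
```

The finger entered the gap without contact. Continuing down.

```bash
python3 -m pendant '[{"delta_pos":[0,0.5,0],"twist":[0,0,0],"grip":50},{"delta_pos":[0,1,0],"twist":[0,0,0],"grip":50},{"delta_pos":[0,1.5,0],"twist":[0,0,0],"grip":50},{"delta_pos":[0,1.8,0],"twist":[0,0,0],"grip":50},{"delta_pos":[0,1.9,0],"twist":[0,0,0],"grip":50}]' 30;python3 -m pendant '[{"delta_pos":[0,0.1,0],"twist":[0,0,0],"grip":50},{"delta_pos":[0,0.1,0],"twist":[0,0,0],"grip":50},{"delta_pos":[0,0.1,0],"twist":[0,0,0],"grip":50},{"delta_pos":[0,0.1,0],"twist":[0,0,0],"grip":50},{"delta_pos":[0,0.1,0],"twist":[0,0,0],"grip":50}]' 30;python3 g.py 465.3 -7.7 52 -78.8
```

```text
time_s: 29.75
ee_pos: [465.3, -7.7, 53.8]
ee_rot: [-90.1, 0.0, -78.8]
force: [0.4, 0.6, -3.2]
gripper_width: 64.0
time_s: 30.25
ee_pos: [465.6, -7.7, 53.3]
ee_rot: [-90.0, 0.0, -78.8]
force: [-1.0, 0.7, -2.9]
gripper_width: 63.8
delta cm [-0.01  0.13 -0.03] twist [ 0.01 -0.03 -0.03] | pos [465.6  -7.7  53.3] rot [-90.    0.  -78.8] w 63.8 t 30.25 F [-1.   0.7 -2.9]
```

```bash
python3 -m pendant '[{"delta_pos":[0,0.1,0],"twist":[0,0,0],"grip":50},{"delta_pos":[0,0.2,0],"twist":[0,0,0],"grip":50},{"delta_pos":[0,0.25,0],"twist":[0,0,0],"grip":50},{"delta_pos":[0,0.25,0],"twist":[0,0,0],"grip":50},{"delta_pos":[0,0.25,0],"twist":[0,0,0],"grip":50}]' 30
```

```text
time_s: 30.75
ee_pos: [465.6, -7.8, 51.8]
ee_rot: [-90.0, 0.0, -78.8]
force: [-4.0, -1.2, 7.6]
gripper_width: 63.6
```

On the floor. I'll release with only a small opening and then rise.

```bash
python3 -m pendant '[{"delta_pos":[0,0,0],"twist":[0,0,0],"grip":73.5},{"delta_pos":[0,0,0],"twist":[0,0,0],"grip":73.5},{"delta_pos":[0,0,0],"twist":[0,0,0],"grip":73.5},{"delta_pos":[0,0,0],"twist":[0,0,0],"grip":73.5},{"delta_pos":[0,0,0],"twist":[0,0,0],"grip":73.5}]' 30
python3 -m pendant '[{"delta_pos":[0,-0.5,0],"twist":[0,0,0],"grip":73.5},{"delta_pos":[0,-1,0],"twist":[0,0,0],"grip":73.5},{"delta_pos":[0,-2,0],"twist":[0,0,0],"grip":73.5},{"delta_pos":[0,-3,0],"twist":[0,0,0],"grip":73.5},{"delta_pos":[0,-4,0],"twist":[0,0,0],"grip":73.5}]' 30
```

```text
time_s: 31.25
ee_pos: [465.5, -7.7, 50.6]
ee_rot: [-90.0, 0.0, -78.8]
force: [0.1, -0.7, 0.2]
gripper_width: 67.2
time_s: 31.75
ee_pos: [465.8, -7.7, 91.9]
ee_rot: [-90.0, 0.0, -78.8]
force: [0.9, 0.1, -1.2]
gripper_width: 66.8
```

```bash
python3 -m pendant '[{"delta_pos":[0,-4,0],"twist":[0,0,0],"grip":73.5},{"delta_pos":[0,-8,0],"twist":[0,0,0],"grip":73.5},{"delta_pos":[0,-12,0],"twist":[0,0,0],"grip":73.5},{"delta_pos":[0,-16,0],"twist":[0,0,0],"grip":73.5},{"delta_pos":[0,-18,0],"twist":[0,0,0],"grip":73.5}]' 30; python3 g.py 420 -220 280 -78.8
```

```text
time_s: 32.25
ee_pos: [466.7, -7.8, 275.4]
ee_rot: [-89.6, -0.1, -78.8]
force: [0.7, 0.1, -0.7]
gripper_width: 67.0
delta cm [19.91 -0.5  -8.69] twist [-0.36 -0.03  0.06] | pos [466.7  -7.8 275.4] rot [-89.6  -0.1 -78.8] w 67.0 t 32.25 F [ 0.7  0.1 -0.7]
```

```bash
python3 -m pendant '[{"delta_pos":[4,-0.1,-1.8],"twist":[0,0,0],"grip":73.5},{"delta_pos":[8,-0.2,-3.5],"twist":[0,0,0],"grip":73.5},{"delta_pos":[12,-0.3,-5.2],"twist":[0,0,0],"grip":73.5},{"delta_pos":[16,-0.4,-7],"twist":[0,0,0],"grip":73.5},{"delta_pos":[20,-0.5,-8.7],"twist":[0,0,0],"grip":73.5}]' 30
python3 - <<'E'
from m import *
im,d,ci=grab('top','t9'); P=cloud(d,ci); s,_,_=grab('side','s9')
ca=np.array([508.5,25.5]); a=np.radians(11.2); A=np.array([[np.cos(a),np.sin(a)],[-np.sin(a),np.cos(a)]]); q=(P[...,:2]-ca)@A.T
hs=cv2.cvtColor(im,cv2.COLOR_RGB2HSV)
for n,z,xl,xh in (('blue',124,-90,90),('white',79,-8,90),('red',79,-90,-8)):
    m=(abs(P[...,2]-z)<5)&(abs(q[...,1])<64)&(q[...,0]>xl)&(q[...,0]<xh); 
    if n!='blue': m&=q[...,1]<6
    m=comp(m); r=cv2.minAreaRect(q[m].astype(np.float32)); p=P[m];B=np.c_[p[:,:2],np.ones(len(p))]
    print(n,m.sum(),np.round(r[0],1),np.round(r[1],1),longaxis(r),np.median(P[m][:,2]),'slope',np.linalg.lstsq(B,p[:,2],rcond=None)[0][:2].round(3))
cv2.imwrite('pics/ts9.png',np.hstack([cv2.resize(im[80:300,100:300],(400,440)),cv2.resize(s[150:384,50:300],(400,440))])[...,::-1])
E
```

```text
time_s: 32.75
ee_pos: [418.1, -222.3, 276.7]
ee_rot: [-90.0, -0.0, -78.8]
force: [-0.1, -1.0, 1.0]
gripper_width: 67.1
blue 940 [ 0.1 33.4] [ 46.  150.3] -0.15328217 125.31911763204857 slope [-0.001 -0.001]
white 591 [ 41.3 -27.9] [57.6 84.6] -0.3189392 80.42431045720744 slope [0.    0.003]
red 469 [-48.9 -27.9] [57.7 64.1] -0.38744354 80.37351051690007 slope [-0.007  0.   ]
```

View pics/ts9.png

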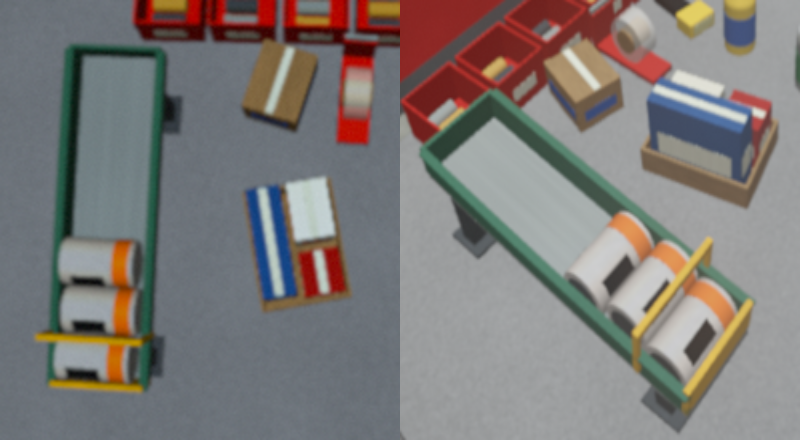

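View pics/t9.png

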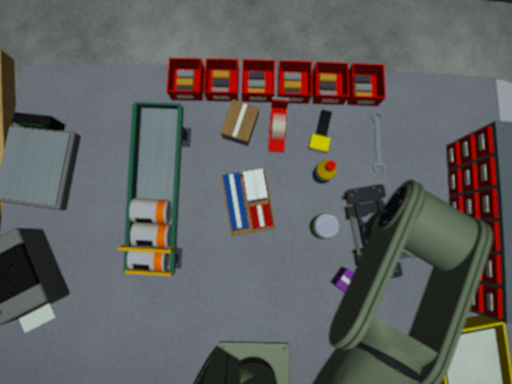

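All three boxes stand level in the carton (top view, carton at (248,202)). The filters are at the stop, and the bystanders are unmoved. I'll let the arm settle and hand in.

```bash
python3 -m pendant '[{"delta_pos":[0,0,0],"twist":[0,0,0],"grip":73.5},{"delta_pos":[0,0,0],"twist":[0,0,0],"grip":73.5},{"delta_pos":[0,0,0],"twist":[0,0,0],"grip":73.5},{"delta_pos":[0,0,0],"twist":[0,0,0],"grip":73.5},{"delta_pos":[0,0,0],"twist":[0,0,0],"grip":73.5}]'; python3 -c "
from workcell import job; print(job.job_done())"
```

```text
time_s: 33.35
ee_pos: [419.3, -220.1, 275.7]
ee_rot: [-90.0, 0.0, -78.7]
force: [1.1, -0.2, -0.4]
gripper_width: 66.9
the job is handed in; nothing more can be done
None
```

The job is done and was handed in at about 33 s of the 72 s allowed. I lifted the jammed blue box out square to the chute floor, and all three filters rolled down to the yellow stop. I then packed blue, white and red into the carton in that order. While holding the red box I used it to push the white one about 2 mm towards the far wall, at about 2 N, to make room for a finger.

My last checks, with the top and side cameras:
- **Boxes:** All three stand level inside the carton. Their tops read 125, 80 and 80 mm, against 124, 79 and 79 expected, and slopes were under 0.01.
- **Filters:** All three are against the stop, judged by eye from the pictures.
- **Bystanders:** By eye, the other things are where they were. At the end the arm partly hid the purple look-alike and clears the bench at about 276 mm.
- **Forces:** Wrist forces, read at the end of each call, stayed around 10 N or less, and no check failed. The views disagreed by only 1 to 2 mm.

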